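# Set up the honey stand on the breakfast counter

### The job

Get the honey stand ready for breakfast: lower the tray over the stand's shaft and its anti-rotation pin until it lies flat on the foot, then feel among the knobs in the white box for the only one that is loose (the others are screwed down), take it out and put it on the shaft, fully down on the tray's hub. Stand every honey jar upright on the tray, inside its rim, and leave the mug, the bowl and the glass jar with the steel lid where they are.

Things in the scene. Friction and masses are not known exactly. Their poses are not given: they have to be found in the camera images.
- stand: Serving stand fixed to the counter: round dark steel foot, diameter 170 mm, 20 mm high; origin on the counter under its centre, z up. A vertical steel shaft (diameter 16 mm, tapered to 8 mm over its last 8 mm) rises from the centre to 84 mm above the counter. A short anti-rotation pin (diameter 10 mm, tapered tip, 14 mm tall above the foot's top) stands 70 mm from the shaft along the stand's +y.
- shaft_foot (a point): Centre of the shaft at the foot's top face (20 mm above the counter): where the tray's underside centre comes to lie. Same axes as the stand.
- pin (a point): Root of the anti-rotation pin, on the foot's top face, 70 mm from the shaft along the stand's +y.
- tray: Loose light-wood serving tray, 180 mm (x) by 240 mm (y), 0.45 kg; origin at the centre of its underside, z up. Floor 8 mm thick; a rim 8 mm wide stands 12 mm above the floor all round (inside 164 x 224 mm). A square hub, 38 x 38 mm with sides along the tray's x and y, rises 36 mm above the floor in the middle: grasp it there. A 20 mm bore runs through hub and floor; a 15 mm pin hole runs through the floor 70 mm from the centre along the tray's +y, on that side only.
- tray_bore (a point): Centre of the bore at the tray's underside; axes as the tray.
- tray_hub (a point): Centre of the tray's hub, 26 mm above the underside (half-way up the hub).
- tray_hubtop (a point): Centre of the hub's top face, 44 mm above the tray's underside; with the tray home the shaft stands 20 mm out of it.
- tray_pinhole (a point): Centre of the pin hole at the tray's underside.
- partsbox: Opaque white box fixed to the counter, 210 x 210 mm outside, 70 mm high, open on top, walls and floor 8 mm thick; origin under its centre. Four look-alike knobs stand on its floor.
- knob_1 (a point): Centre (half-way up) of knob 1 of four look-alike round dark wooden knobs standing upright in the box: diameter 46 mm, 40 mm tall, with a blind hole of about 20 mm, 26 mm deep, in the underside. Three of the four are screwed down to the box floor and do not budge; one, it is not known which, is loose (70 g) and lifts straight out.
- knob_2 (a point): Centre (half-way up) of knob 2 of four look-alike round dark wooden knobs standing upright in the box: diameter 46 mm, 40 mm tall, with a blind hole of about 20 mm, 26 mm deep, in the underside. Three of the four are screwed down to the box floor and do not budge; one, it is not known which, is loose (70 g) and lifts straight out.
- knob_3 (a point): Centre (half-way up) of knob 3 of four look-alike round dark wooden knobs standing upright in the box: diameter 46 mm, 40 mm tall, with a blind hole of about 20 mm, 26 mm deep, in the underside. Three of the four are screwed down to the box floor and do not budge; one, it is not known which, is loose (70 g) and lifts straight out.
- knob_4 (a point): Centre (half-way up) of knob 4 of four look-alike round dark wooden knobs standing upright in the box: diameter 46 mm, 40 mm tall, with a blind hole of about 20 mm, 26 mm deep, in the underside. Three of the four are screwed down to the box floor and do not budge; one, it is not known which, is loose (70 g) and lifts straight out.
- jar_1 (a point): Centre (half-way up) of a closed jar of honey: diameter 60 mm, 58 mm tall, about 0.22 kg, standing on the counter. Three or four jars are present; absent ones read None.
- jar_2 (a point): Centre (half-way up) of a closed jar of honey: diameter 60 mm, 58 mm tall, about 0.22 kg, standing on the counter. Three or four jars are present; absent ones read None.
- jar_3 (a point): Centre (half-way up) of a closed jar of honey: diameter 60 mm, 58 mm tall, about 0.22 kg, standing on the counter. Three or four jars are present; absent ones read None.
- jar_4 (a point): Centre (half-way up) of a closed jar of honey: diameter 60 mm, 58 mm tall, about 0.22 kg, standing on the counter. Three or four jars are present; absent ones read None.
- jar1: The same jar 1; origin at the centre of its underside.
- jar2: The same jar 2; origin at the centre of its underside.
- jar3: The same jar 3; origin at the centre of its underside.
- jar4: The same jar 4; origin at the centre of its underside.
- mug: Bystander: white mug, 80 mm across, 90 mm tall, origin under its centre. Leave alone.
- bowl: Bystander: white bowl, 120 mm across, 50 mm tall, origin under its centre. Leave alone.
- shaker: Bystander: clear glass jar with a steel lid, 56 mm across, 85 mm tall, origin under its centre. Leave alone.

How it is judged:
On the way, in this order (a step that is already met when the one before it is completed fails the run):
1. the tray is home on the foot, over both shaft and pin (horizontal distance between tray_bore and shaft_foot below 0.004 m and z of tray_bore in the frame of shaft_foot below 0.004 m and angle between the x axis of stand and the x axis of tray_bore, either way round below 0.07 rad and angle between tray_bore's own z axis and vertical below 0.05 rad), for 0.2 s.
2. the loose knob is on the shaft, down on the tray's hub (all of step 1 and ((horizontal distance between knob_1 and shaft_foot below 0.007 m and z of knob_1 in the frame of tray_hubtop between 0.015 and 0.025 m and angle between knob_1's own z axis and vertical below 0.12 rad) or (horizontal distance between knob_2 and shaft_foot below 0.007 m and z of knob_2 in the frame of tray_hubtop between 0.015 and 0.025 m and angle between knob_2's own z axis and vertical below 0.12 rad) or (horizontal distance between knob_3 and shaft_foot below 0.007 m and z of knob_3 in the frame of tray_hubtop between 0.015 and 0.025 m and angle between knob_3's own z axis and vertical below 0.12 rad) or (horizontal distance between knob_4 and shaft_foot below 0.007 m and z of knob_4 in the frame of tray_hubtop between 0.015 and 0.025 m and angle between knob_4's own z axis and vertical below 0.12 rad))), for 0.2 s.
At the end, for the whole second after the job is handed in: Tray home on the stand (within 4 mm of foot and of shaft centre, turned with the stand within 0.07 rad), loose knob upright on the shaft and down on the hub within 5 mm, every jar present upright on the tray floor inside the rim; all released and at rest (all of step 2 and x of jar_1 in the frame of tray_bore between -0.056 and 0.056 m and y of jar_1 in the frame of tray_bore between -0.086 and 0.086 m and z of each of jar_1, jar_2, jar_3, jar_4 in the frame of tray_bore below 0.042 m and angle between each of jar_1, jar_2, jar_3, jar_4's own z axis and vertical below 0.12 rad and linear speed of each of jar1, jar2, jar3, jar4, tray below 0.02 m/s and x of jar_2 in the frame of tray_bore between -0.056 and 0.056 m and y of jar_2 in the frame of tray_bore between -0.086 and 0.086 m and x of jar_3 in the frame of tray_bore between -0.056 and 0.056 m and y of jar_3 in the frame of tray_bore between -0.086 and 0.086 m and x of jar_4 in the frame of tray_bore between -0.056 and 0.056 m and y of jar_4 in the frame of tray_bore between -0.086 and 0.086 m); the robot touches nothing.
It fails at once if the mug is shifted by more than 40 mm or tipped (distance of mug from where it was at the start of the episode above 0.04 m or angle between mug's own z axis and vertical above 0.4 rad).
It fails at once if the bowl is shifted by more than 40 mm or tipped (distance of bowl from where it was at the start of the episode above 0.04 m or angle between bowl's own z axis and vertical above 0.4 rad).
It fails at once if the glass jar with the steel lid is shifted by more than 40 mm or tipped (distance of shaker from where it was at the start of the episode above 0.04 m or angle between shaker's own z axis and vertical above 0.4 rad).
Of jar1, jar2, jar3, jar4 only 3 to 4 are there at a start; the rules pass over those that are not, and their reading is None.
At some moment in a run one of tray, jar1, jar2, jar3, jar4 may be knocked a few centimetres aside while the robot is not near it.
It also fails if it takes over 210 s, if anything falls off the work surface, if the arm or the gripper's body presses on something with over 40 N, if the wrist force passes 120 N, or if a joint passes its speed limit or range.

### The arm

A 6-joint arm with a two-finger parallel gripper is mounted at the origin on the work surface. World frame = base frame: x ahead of the robot, y to its left, z up, the work surface at z = 0. Lengths are in m, angles in rad, forces in N, time in s.
With the tool pointing down it reaches from about 0.35 to 0.775 m from the base axis. Payload 7.3 kg.
Tool frame: the origin (TCP) lies on the centre line of the jaws, within the pads' length; the fingertips stand 25 mm ahead of it and the grasp point (between the pads) lies 6 mm ahead of it; z points along the fingers, y is the direction in which the jaws open and shut (so a half turn about z gives the same grasp; the last joint's range is limited). The gripper opens to 92 mm and grips with 3 to 60 N. Pads are 19 mm wide; open, the fingers measure 130 mm over their backs; the gripper's body (75 mm by 190 mm) begins 47 mm behind the grasp point.
Start: joints at [-1.453, 0.342, 1.524, -0, 1.275, -0.146], TCP at [0.137, -0.507, 0.23] pointing down, gripper open.
Joint ranges: [-2.53, 2.53], [-0.77, 2.02], [0.04, 2.7], [-1, 4.14], [0.28, 2.66], [-3.11, 3.11]. Speed limits (rad/s): [2.57, 2.57, 3.14, 3.14, 3.14, 3.14].

### API

Orientations are given as [roll, pitch, yaw] about the fixed x, y, z axes, in that order (R = Rz(yaw) Ry(pitch) Rx(roll)).
In Python, from cell import telemetry, read_camera, workorder gives the robot as it stands.
- The arm moves only by the shell command python3 -m creep 'ROWS' [FORCE]. ROWS is JSON, one flat list of numbers, 5 for each row, row after row: the opening, from 0 (shut) to 1 (fully open), then the shift along the world's x, y, z in m, then the turn about the world's z in rad. A call has 1 to 12 rows; each row shifts and turns the pose as measured when the row begins; what a row does not reach is not made up. A row lasts 1/8 s, in which the tool goes at most 62.5 mm and 10.7 degrees, less where a joint would pass 70% of its speed; a pose out of reach is approached as far as the arm can. A call is refused whole if a number of a shift passes 0.0625 or a number of a turn 0.188, either way. A call with a gripper value outside its range is refused whole. The fingers move at their own pace and stop on an object; FORCE is the grip in N (left out, the last holds). Time passes only in rows, so rows that do not move let the fingers close. It gives the time, the measured TCP pose, the force and the opening at its end, in the units of the state.
- telemetry.observe(): the state, without advancing time (a new reading comes with each control period).
- read_camera(name): name is "scene" or "top" or "wrist"; returns a dict with "image" (480x640x3 uint8, red, green, blue), "fovy" (degrees; the focal length in pixels is half the picture's height over the tangent of half this angle, whatever the lens; pixels are square), "cx", "cy" (the principal point, pixels), "R" (3x3) and "t" (3): a world point X has camera coordinates R X + t. Camera axes: x right, y down, z forward; pixel columns grow to the right and rows downward; lengths in m; the calibration is good to about 2 mm. A picture is of the moment at which its call begins. There is no depth.
- workorder.hand_in(): hands the job in, once; it reports no verdict.
The state is a dict: "time": time; "qpos": joint angles; "qvel": joint speeds; "joint_efforts": joint torques, N m; "tool_pos": TCP position; "tool_rot": TCP orientation; "contact_force": force on the tool from outside, world axes, zero at the start; "torque": the same for the moment, N m; "opening": finger opening in m.
Only numpy, scipy, OpenCV 4.12 (cv2) and the standard library are available. Lean on these libraries where they do the work, as an engineer would, in place of code of your own. Each camera call takes 0.05 s, during which the arm holds its last target.

## Working session

There is one attempt and no reset: what is moved stays moved. The work goes in short steps, Python scripts to look and compute and a shell command to move; the robot and the scene stay as the last step left them, time stands still between calls to the robot, and variables do not carry over. Pictures are saved under pics/ and viewed, and the job is handed in when it is done.

```bash
mkdir -p pics; ls
cat > h.py <<'E'
import numpy as np, cv2
from cell import telemetry, read_camera, workorder
def snap(name,fn):
    c=read_camera(name); np.savez('pics/'+fn+'.npz',**{k:c[k] for k in c})
    cv2.imwrite('pics/'+fn+'.png',c['image'][:,:,::-1]); return c
def load(fn):
    d=np.load('pics/'+fn+'.npz'); return {k:d[k] for k in d}
def F(c): return 240/np.tan(np.radians(float(c['fovy']))/2)
def ray(c,u,v,z):
    f=F(c); d=np.array([(u-c['cx'])/f,(v-c['cy'])/f,1.]); R=c['R'];o=-R.T@c['t'];w=R.T@d
    return o+w*(z-o[2])/w[2]
def proj(c,X):
    p=c['R']@np.array(X)+c['t'];f=F(c); return p[0]/p[2]*f+c['cx'],p[1]/p[2]*f+c['cy']
def st():
    s=telemetry.observe(); print('t',round(s['time'],2),'p',np.round(s['tool_pos'],4),'r',np.round(s['tool_rot'],3),'F',np.round(s['contact_force'],1),'op',round(s['opening'],4),'q',np.round(s['qpos'],2)); return s
E
python3 - <<'E'
from h import *
st()
for n in ['scene','top','wrist']:
    c=snap(n,n+'0'); print(n,c['fovy'],c['cx'],c['cy'],np.round(-c['R'].T@c['t'],3),np.round(c['R'],2).tolist())
E
```

```text
pics
t 0.0 p [ 0.1369 -0.5064  0.2297] r [-3.14  -0.     0.264] F [-0.   0.5 -0.6] op 0.092 q [-1.45  0.34  1.53 -0.    1.28 -0.15]
scene 51.728017032309324 310.55874843549975 237.12033207110574 [ 1.156 -0.408  0.708] [[0.62, 0.79, -0.01], [0.52, -0.42, -0.75], [-0.59, 0.46, -0.67]]
top 49.347001329771125 326.1812990453945 238.32137722908277 [0.487 0.002 1.178] [[-0.01, -1.0, -0.02], [-0.99, 0.02, -0.1], [0.1, 0.02, -0.99]]
wrist 59.448318213417835 315.650718529485 242.87964574024448 [ 0.212 -0.485  0.384] [[0.26, -0.97, -0.0], [-0.93, -0.25, 0.29], [-0.28, -0.07, -0.96]]
```

View pics/top0.png

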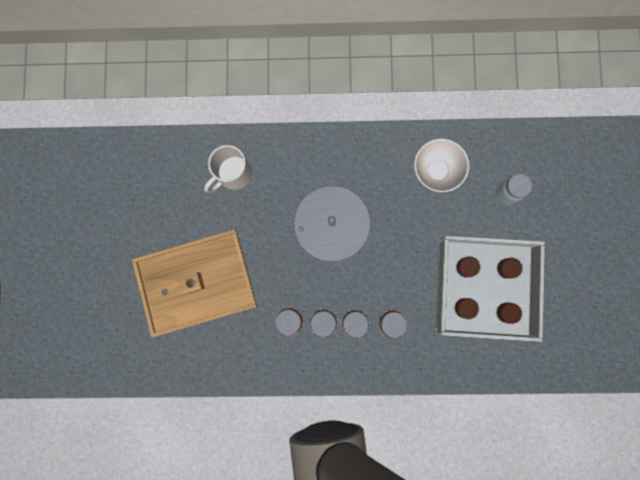

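View pics/scene0.png

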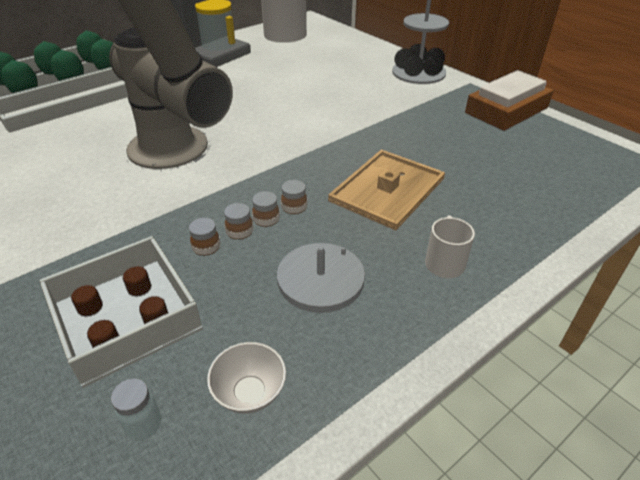

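View pics/wrist0.png

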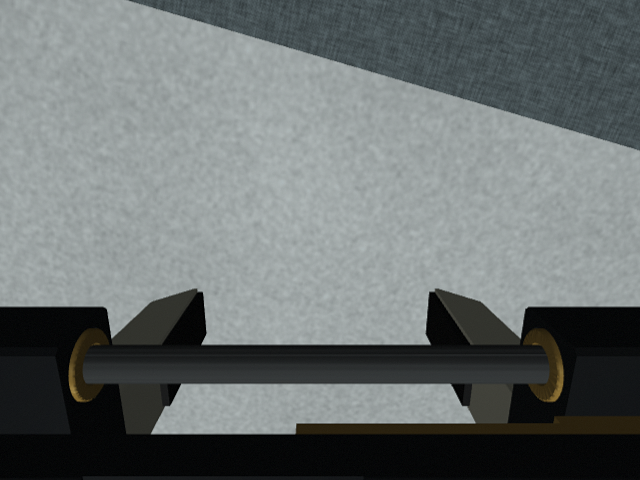

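The top view shows the foot at about (332,223) with its pin at (301,229), and the tray at (192,283) with its pin hole at (165,292). There are four jars along row 323 and four knobs in the box at about (490,290). I'll measure these next.

Run:
```python
from h import *
c=load('top0'); im=c['image'][:,:,::-1].copy()
a=cv2.resize(im[220:350,120:270],None,fx=4,fy=4,interpolation=cv2.INTER_CUBIC)
b=cv2.resize(im[180:270,280:380],None,fx=4,fy=4,interpolation=cv2.INTER_CUBIC)
cc=np.zeros((520,1000+4,3),np.uint8); cc[:520,:600]=a; cc[:360,600:1000]=b
cv2.imwrite('pics/z1.png',cv2.resize(cc,None,fx=.79,fy=.79))
c2=load('scene0'); im2=c2['image'][:,:,::-1]
a=cv2.resize(im2[145:230,320:450],None,fx=4,fy=4,interpolation=cv2.INTER_CUBIC)
b=cv2.resize(im2[235:312,270:370],None,fx=4,fy=4,interpolation=cv2.INTER_CUBIC)
cc=np.zeros((340,920,3),np.uint8); cc[:340,:520]=a; cc[:308,520:920]=b
cv2.imwrite('pics/z2.png',cv2.resize(cc,None,fx=.85,fy=.85))
hsv=cv2.cvtColor(c['image'],cv2.COLOR_RGB2HSV)
print('tray hsv',hsv[300,220],'foot',hsv[245,340],'counter',hsv[360,100],'knob',hsv[268,468],'jar',hsv[322,355],'jarside',hsv[310,355])
m=cv2.inRange(hsv,(8,70,80),(25,255,255)); n,l,s,ce=cv2.connectedComponentsWithStats(m)
k=1+np.argmax(s[1:,4]); cn,_=cv2.findContours((l==k).astype(np.uint8),0,2); r=cv2.minAreaRect(max(cn,key=len)); bx=cv2.boxPoints(r); print(bx)
P=np.array([ray(c,u,v,.02)[:2] for u,v in bx]); print(P, P.mean(0),[np.linalg.norm(P[i]-P[i-1]) for i in range(4)])
for u,v,z in [(332,219,.084),(301,229,.034),(165,292,.008)]: print(ray(c,u,v,z))
```

```text
tray hsv [ 15 111 183] foot [111  21 155] counter [108  27 113] knob [  9 126  85] jar [111  24 149] jarside [11 58 75]
[[128.90565 259.16983]
 [235.09431 228.83023]
 [257.35846 306.75473]
 [151.16982 337.09433]]
[[0.56626269 0.46991758]
 [0.63073367 0.23147134]
 [0.45680943 0.18145315]
 [0.39358624 0.41612422]] [0.51184801 0.32474157] [np.float64(0.18086150252786648), np.float64(0.24700833422129034), np.float64(0.18097363792436047), np.float64(0.24303843746362067)]
[0.64031007 0.01332052 0.084     ]
[0.62620265 0.08258196 0.034     ]
[0.49205884 0.39119803 0.008     ]
```

View pics/z1.png

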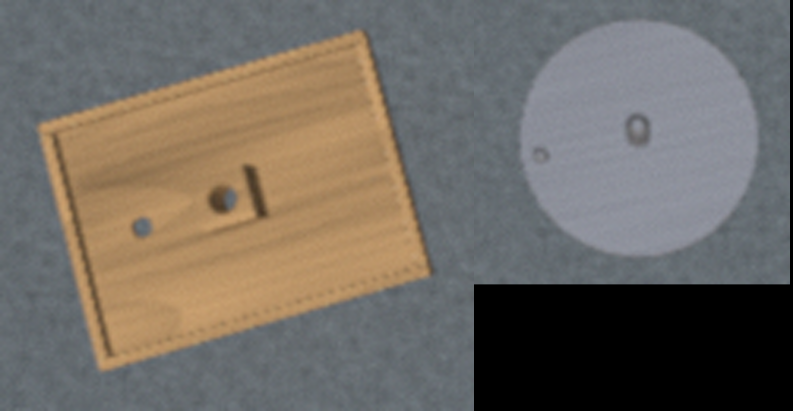

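View pics/z2.png

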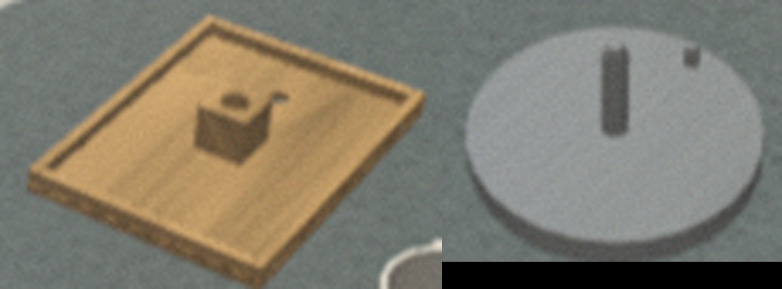

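```bash
cat >> h.py <<'E'
def tri(c1,p1,c2,p2):
    A=[];b=[]
    for c,(u,v) in((c1,p1),(c2,p2)):
        R=c['R'];o=-R.T@c['t'];w=R.T@np.array([(u-c['cx'])/F(c),(v-c['cy'])/F(c),1.]);w/=np.linalg.norm(w)
        M=np.eye(3)-np.outer(w,w);A.append(M);b.append(M@o)
    A=np.vstack(A);b=np.hstack(b);x=np.linalg.lstsq(A,b,rcond=None)[0];return x,np.linalg.norm(A@x-b)
E
python3 - <<'E'
from h import *
c=load('top0');s=load('scene0')
def z1(u,v): return (120+u/3.16,220+v/3.16)
def z1b(u,v): return (280+(u-474)/3.16,180+v/3.16)
def z2(u,v): return (320+u/3.4,145+v/3.4)
def z2b(u,v): return (270+(u-442)/3.4,235+v/3.4)
print('bore top',ray(c,*z1(222,199),.044),ray(s,*z2(237,101),.044),tri(c,z1(222,199),s,z2(237,101)))
print('pinhole',ray(c,*z1(141,227),.008),ray(s,*z2(280,97),.008))
print('rim',[np.round(ray(c,*z1(*p),.02)[:2],4) for p in [(363,32),(430,273),(103,369),(40,127)]])
print('rims',[np.round(ray(s,*z2(*p),.02)[:2],4) for p in [(210,17),(422,95),(264,270),(28,172)]])
print('shafttip',ray(c,*z1b(638,123),.084),ray(s,*z2b(615,48),.084),tri(c,z1b(638,123),s,z2b(615,48)))
print('shaftbase scene',ray(s,*z2b(615,132),.02))
print('pin',ray(c,*z1b(541,155),.034),ray(s,*z2b(692,49),.034),ray(s,*z2b(692,66),.02))
for cc,seed in ((c,(340,245)),(s,(320,290))):
    hsv=cv2.cvtColor(cc['image'],cv2.COLOR_RGB2HSV)
    v=hsv[:,:,2]
    m=cv2.inRange(v,int(v[seed[1],seed[0]])-13,255); m=cv2.morphologyEx(m,cv2.MORPH_OPEN,np.ones((3,3)))
    n,l,stt,ce=cv2.connectedComponentsWithStats(m); k=l[seed[1],seed[0]]
    cn=max(cv2.findContours((l==k).astype(np.uint8),0,cv2.CHAIN_APPROX_NONE)[0],key=len)
    P=np.array([ray(cc,u,w,.02)[:2] for u,w in cn[:,0]]).astype(np.float32); print('foot',cv2.minEnclosingCircle(P),cv2.fitEllipse(P))
E
```

```text
bore top [0.51068867 0.32422705 0.044     ] [0.51204206 0.3261332  0.044     ] (array([0.51140413, 0.32520395, 0.04381409]), np.float64(0.0016058184984730313))
pinhole [0.49243807 0.39206297 0.008     ] [0.493126   0.39378899 0.008     ]
rim [array([0.6278, 0.232 ]), array([0.4576, 0.1843]), array([0.3942, 0.413 ]), array([0.5638, 0.4614])]
rims [array([0.3963, 0.4162]), array([0.5663, 0.4606]), array([0.6318, 0.2336]), array([0.4598, 0.1833])]
shafttip [0.64047558 0.01353201 0.084     ] [0.64161389 0.01342138 0.084     ] (array([0.64075788, 0.0137679 , 0.08312686]), np.float64(0.0003911070378652823))
shaftbase scene [0.64282926 0.01282654 0.02      ]
pin [0.62608267 0.08213525 0.034     ] [0.62922602 0.08173746 0.034     ] [0.62934138 0.0822901  0.02      ]
foot ((0.6402472257614136, 0.014819309115409851), 0.08367379009723663) ((0.6402355432510376, 0.014926581643521786), (0.16426022350788116, 0.16476887464523315), 70.3330307006836)
foot ((0.6375365853309631, 0.014961599372327328), 0.08403879404067993) ((0.6382431387901306, 0.013572584837675095), (0.16105400025844574, 0.16524767875671387), 117.15945434570312)
```

```bash
python3 -m creep '[1,0.039,0.038,0,0, 1,0.039,0.038,0,0, 1,0.039,0.038,0,0, 1,0.039,0.038,0,0, 1,0.039,0.038,0,0, 1,0.039,0.038,0,0, 1,0.039,0.038,0,0, 1,0.039,0.038,0,0, 1,0.007,0.058,0,0, 1,0.007,0.058,0,0, 1,0.007,0.058,0,0]' 30
```

```text
time: 1.52
tool_pos: [0.477, -0.0154, 0.2269]
tool_rot: [-3.139, 0.0, 0.255]
contact_force: [0.9, 0.5, 0.1]
opening: 0.0918
```

```bash
python3 -m creep '[1,0.005,0.057,0,0.003, 1,0.005,0.057,0,0.003, 1,0.005,0.057,0,0.003, 1,0.005,0.057,0,0.003, 1,0.005,0.057,0,0.003, 1,0.005,0.057,0,0, 1,0,0,0,0]'; python3 -c "
from h import *
snap('wrist','w1');st()"
```

```text
time: 2.4
tool_pos: [0.505, 0.3419, 0.2248]
tool_rot: [-3.139, 0.002, 0.275]
contact_force: [-0.7, -0.6, 0.2]
opening: 0.0919
t 2.45 p [0.5051 0.3399 0.2249] r [-3.14e+00  3.00e-03  2.74e-01] F [-0.5 -1.  -0.3] op 0.0921 q [0.47 0.5  1.28 0.   1.36 1.76]
```

View pics/w1.png

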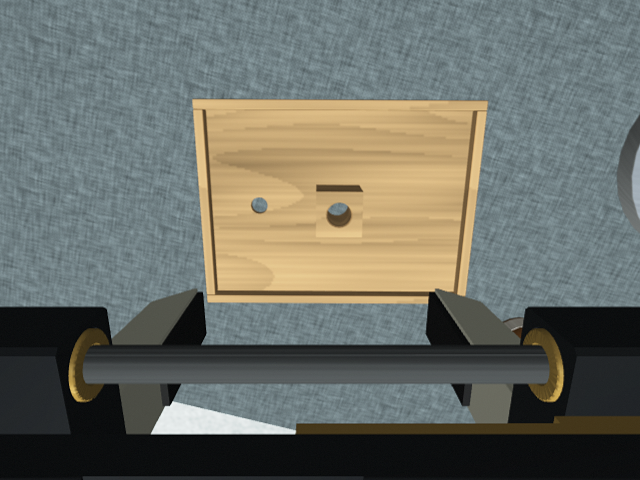

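```bash
python3 -c "
from h import *
c=load('w1');print(ray(c,339,213.5,.044),ray(c,259,205,.008))
for p in [(193,100),(488,101),(467,301),(207,301)]: print(ray(c,*p,.02))"
```

```text
[0.51243755 0.32580363 0.044     ] [0.49305769 0.39293674 0.008     ]
[0.56531582 0.46356501 0.02      ]
[0.62929803 0.23405131 0.02      ]
[0.46035254 0.18498953 0.02      ]
[0.39441498 0.41726261 0.02      ]
```

```bash
python3 -m creep '[1,0.003,-0.008,-0.04,0, 1,0.004,-0.007,-0.04,0, 1,0,0,-0.04,0, 1,0,0,0,0, 1,0,0,0,0]'
```

```text
time: 3.08
tool_pos: [0.5135, 0.3189, 0.1045]
tool_rot: [-3.141, 0.001, 0.269]
contact_force: [0.1, 0.1, 0.1]
opening: 0.0918
```

```bash
python3 -m creep '[1,-0.0015,0.006,-0.02,0.005, 1,0,0,-0.02,0, 1,0,0,-0.018,0, 1,0,0,0,0, 1,0,0,0,0]'
```

```text
time: 3.7
tool_pos: [0.5171, 0.326, 0.0543]
tool_rot: [-3.139, -0.014, 0.273]
contact_force: [-0.6, 0.1, -0.4]
opening: 0.0915
```

```bash
python3 -m creep '[1,-0.004,0,-0.009,0, 1,-0.001,0,-0.006,0, 1,0,0,0,0, 1,0,0,0,0]'
```

```text
time: 4.2
tool_pos: [0.5123, 0.3263, 0.0396]
tool_rot: [-3.139, -0.016, 0.273]
contact_force: [0.5, 0.1, 0.0]
opening: 0.0917
```

```bash
python3 -m creep '[0,0,0,-0.002,0, 0,0,0,0,0, 0,0,0,0,0, 0,0,0,0,0, 0,0,0,0,0, 0,0,0,0,0, 0,0,0,0,0, 0,0,0,0,0]' 40
```

```text
time: 5.2
tool_pos: [0.5126, 0.3263, 0.0378]
tool_rot: [-3.139, -0.017, 0.273]
contact_force: [0.2, -0.3, 0.1]
opening: 0.0377
```

```bash
python3 -m creep '[0,0,0,0.02,0, 0,0,0,0.03,0, 0,0,0,0.04,0, 0,0,0,0.045,0, 0,0,0,0,0, 0,0,0,0,0]'; python3 -c "
from h import *
snap('scene','s2');snap('wrist','w2')"
```

```text
time: 5.95
tool_pos: [0.5079, 0.3243, 0.1696]
tool_rot: [-3.141, -0.003, 0.273]
contact_force: [0.1, -0.1, -5.3]
opening: 0.0373
```

View pics/s2.png

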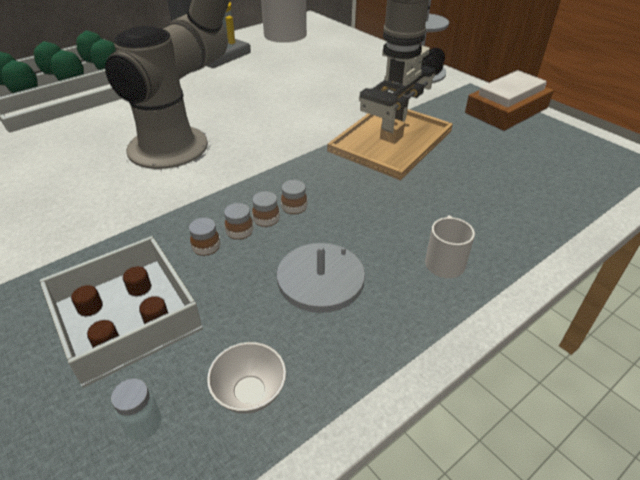

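View pics/w2.png

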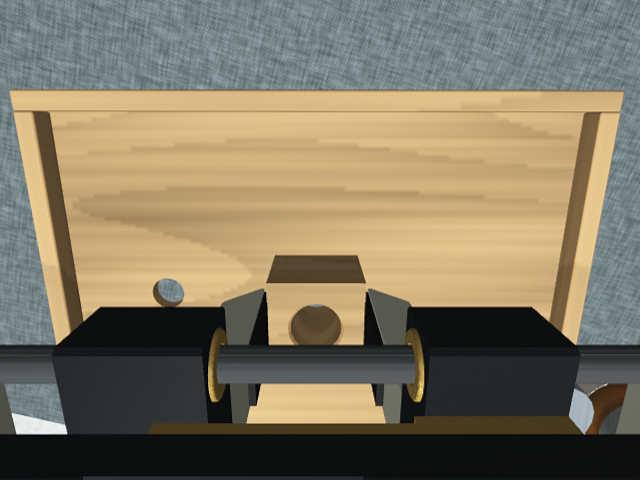

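```bash
python3 -c "
from h import *
c=load('w2');s=st();z=s['tool_pos'][2];p=s['tool_pos']
b=ray(c,315,328,z+.0062);h=ray(c,168.5,290,z+.0062-.036)
print(b-p,h-p,h-b,np.arctan2(-(h-b)[0],(h-b)[1]),np.linalg.norm((h-b)[:2]))"
```

```text
t 6.05 p [0.5082 0.3245 0.1697] r [-3.141e+00 -3.000e-03  2.730e-01] F [ 0.1 -0.5 -4.1] op 0.0374 q [0.44 0.53 1.39 0.   1.21 1.74]
[-0.00098192  0.00098691  0.0062    ] [-0.01886735  0.06788295 -0.0298    ] [-0.01788544  0.06689605 -0.036     ] 0.2612510956498209 0.06924572075253871
```

```bash
python3 -m creep '[0,0.012,-0.028,0,0, 0,0.02,-0.045,0,-0.015, 0,0.02,-0.045,0,-0.015, 0,0.02,-0.045,0,-0.015, 0,0.02,-0.045,0,-0.015, 0,0.02,-0.045,0,-0.015, 0,0.015,-0.035,0,0, 0,0.006,-0.015,0,0, 0,0,0,0,0, 0,0,0,0,0]'; python3 -c "
from h import *
snap('scene','s3');snap('top','t3');snap('wrist','w3');st()"
```

```text
time: 7.3
tool_pos: [0.6366, 0.0134, 0.1519]
tool_rot: [-3.135, 0.024, 0.199]
contact_force: [1.3, 0.6, -3.9]
opening: 0.0373
t 7.45 p [0.6369 0.0135 0.1526] r [-3.136  0.023  0.199] F [-0.5 -0.1 -5.2] op 0.0375 q [-0.1   0.62  1.28 -0.    1.27  1.27]
```

View pics/s3.png

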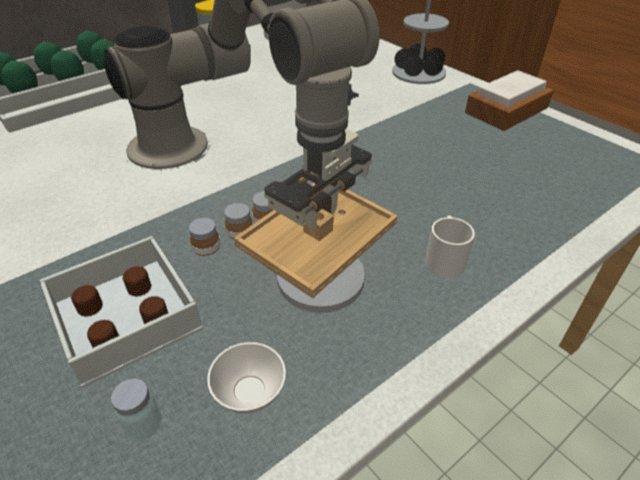

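View pics/w3.png

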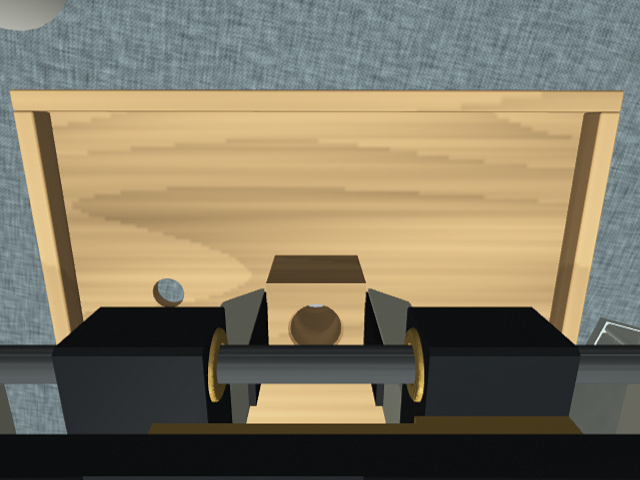

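```bash
python3 -m creep '[0,0.0045,-0.0005,-0.012,-0.002, 0,0,0,-0.008,0, 0,0,0,0,0, 0,0,0,0,0]';python3 -c "
from h import *
snap('wrist','w4');snap('scene','s4');s=st()"
```

```text
time: 7.95
tool_pos: [0.6413, 0.0149, 0.1311]
tool_rot: [-3.136, 0.023, 0.2]
contact_force: [0.0, -0.6, -3.7]
opening: 0.0374
t 8.05 p [0.6413 0.0148 0.1312] r [-3.136  0.023  0.2  ] F [ 0.3  1.3 -4.6] op 0.0375 q [-0.1   0.65  1.29 -0.    1.23  1.28]
```

View pics/w4.png

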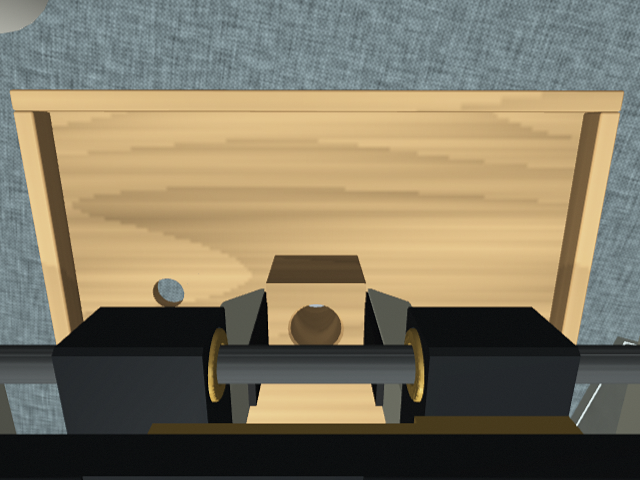

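View pics/s4.png

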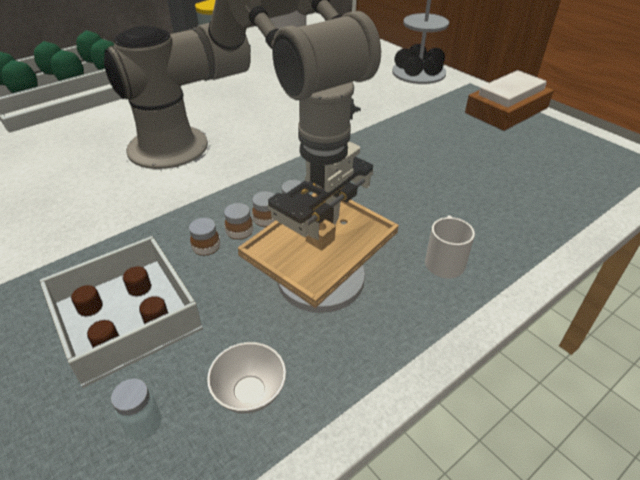

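```bash
python3 -m creep '[0,0.0015,-0.002,-0.008,-0.003, 0,0,0,-0.006,0, 0,0,0,0,0]';python3 -m creep '[0,0,0,-0.01,0, 0,0,0,0,0]'
```

```text
time: 8.43
tool_pos: [0.643, 0.0125, 0.1165]
tool_rot: [-3.136, 0.023, 0.196]
contact_force: [0.6, 0.1, -4.6]
opening: 0.0378
time: 8.68
tool_pos: [0.6429, 0.0132, 0.1058]
tool_rot: [-3.135, 0.023, 0.196]
contact_force: [0.1, 0.1, -4.1]
opening: 0.0374
```

```bash
python3 -m creep '[0,0,0,-0.01,0, 0,0,0,-0.01,0, 0,0,0,-0.006,0, 0,0,0,0,0]'; python3 -c "
from h import *
snap('wrist','w5');s=st()"
```

```text
time: 9.18
tool_pos: [0.6426, 0.0132, 0.0775]
tool_rot: [-3.135, 0.024, 0.196]
contact_force: [-0.5, 0.4, -4.0]
opening: 0.0376
t 9.22 p [0.6427 0.0132 0.0778] r [-3.135  0.023  0.196] F [-0.1  0.7 -4.7] op 0.0376 q [-0.1   0.71  1.34 -0.    1.12  1.28]
```

View pics/w5.png

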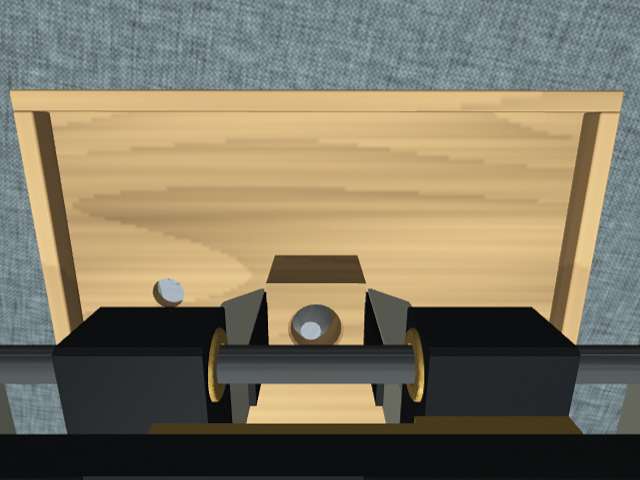

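```bash
python3 -c "
from h import *
c=load('w5');im=c['image'][:,:,::-1]
cv2.imwrite('pics/z5.png',np.hstack([cv2.resize(im[270:320,140:200],None,fx=6,fy=6,interpolation=2),cv2.resize(im[300:350,285:345],None,fx=6,fy=6,interpolation=2)]))
s=st();z=s['tool_pos'][2]-.0378
print(proj(c,[.641,.0135,.084]),proj(c,[.6275,.082,.034]),'hole bottom ctr', ray(c,169,290,z+.008))
"
```

```text
t 9.22 p [0.6427 0.0132 0.0778] r [-3.135  0.023  0.196] F [-0.1  0.7 -4.7] op 0.0376 q [-0.1   0.71  1.34 -0.    1.12  1.28]
(np.float64(316.676965676006), np.float64(330.6360426592513)) (np.float64(178.68501831802678), np.float64(279.63087232034763)) hole bottom ctr [0.6280896  0.08220154 0.04795062]
```

View pics/z5.png

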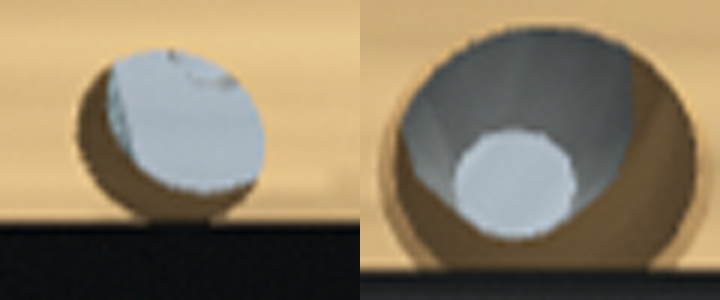

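```bash
python3 -m creep '[0,-0.0004,0.0018,0,0, 0,0,0,0,0]'; python3 -m creep '[0,0,0,-0.008,0, 0,0,0,0,0]';  python3 -c "
from h import *
c=snap('wrist','w6');im=c['image'][:,:,::-1]
cv2.imwrite('pics/z6.png',np.hstack([cv2.resize(im[270:320,140:200],None,fx=6,fy=6,interpolation=2),cv2.resize(im[300:350,285:345],None,fx=6,fy=6,interpolation=2)]))
"
```

```text
time: 9.48
tool_pos: [0.6427, 0.0147, 0.0783]
tool_rot: [-3.136, 0.022, 0.196]
contact_force: [-0.4, -0.1, -3.8]
opening: 0.037
time: 9.72
tool_pos: [0.6428, 0.0146, 0.0701]
tool_rot: [-3.136, 0.022, 0.196]
contact_force: [0.3, -0.6, -4.3]
opening: 0.0375
```

View pics/z6.png

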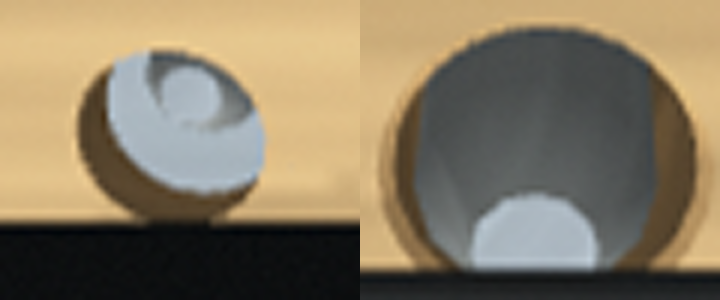

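The pin tip shows well inside the hole and the shaft is centred in the bore, so I can keep lowering.

```bash
python3 -m creep '[0,0,0,-0.005,0, 0,0,0,-0.004,0, 0,0,0,-0.002,0, 0,0,0,0,0]'
```

```text
time: 10.28
tool_pos: [0.6435, 0.0145, 0.0595]
tool_rot: [-3.137, 0.02, 0.196]
contact_force: [-0.7, 0.6, -1.7]
opening: 0.0378
```

```bash
python3 -m creep '[0,0,0,-0.002,0, 0,0,0,0,0, 1,0,0,0,0, 1,0,0,0,0, 1,0,0,0,0, 1,0,0,0,0, 1,0,0,0,0]'; python3 -m creep '[1,0,0,0.03,0, 1,0,0,0.04,0, 1,0,0,0.05,0, 1,0,0,0.03,0,1,0,0,0,0]';python3 -c "
from h import *
c=snap('wrist','w7');c=snap('scene','s7')"
```

```text
time: 11.15
tool_pos: [0.645, 0.0143, 0.0592]
tool_rot: [-3.138, 0.016, 0.196]
contact_force: [-0.1, -0.0, -0.1]
opening: 0.0827
time: 11.78
tool_pos: [0.6437, 0.0144, 0.2126]
tool_rot: [-3.137, 0.018, 0.196]
contact_force: [-0.5, -0.8, -0.3]
opening: 0.0916
```

View pics/w7.png

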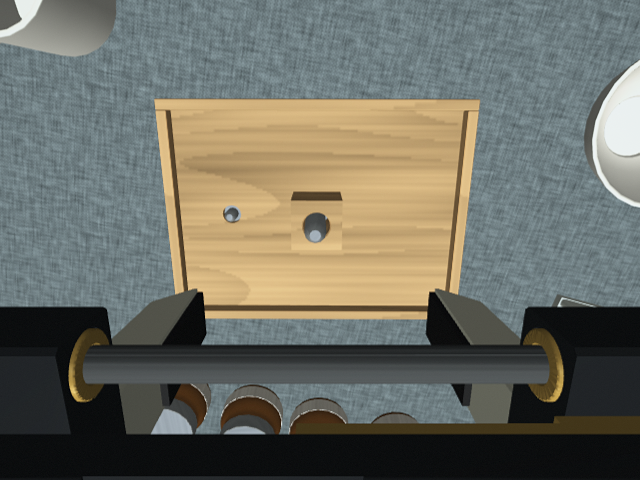

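View pics/s7.png

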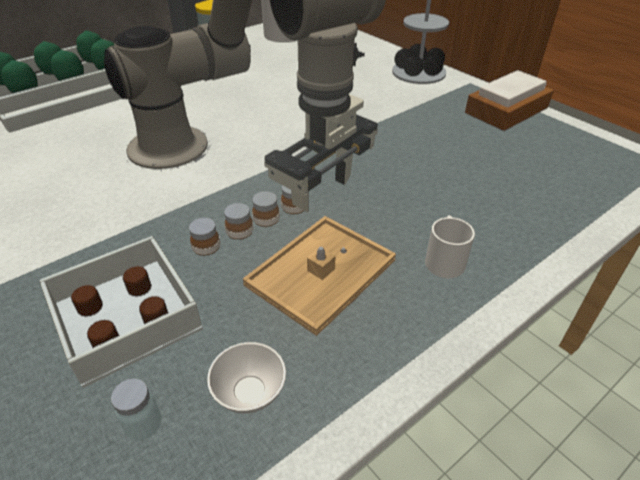

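The tray looks home over both the shaft and the pin. Next I'll check its height and measure the knobs.

Run:
```python
from h import *
w=load('w7');s=load('s7')
for pw,ps in [((155.5,100),(396,256)),((480,101),(317,325))]: print('rim',tri(w,pw,s,ps))
P=[ray(w,*p,.04)[:2] for p in [(155.5,100),(480,101)]]; d=P[0]-P[1]; print(P,np.linalg.norm(d),'yaw',np.arctan2(-d[0],d[1]))
for nm in ('top0','scene0'):
    c=load(nm);hsv=cv2.cvtColor(c['image'],cv2.COLOR_RGB2HSV)
    m=cv2.inRange(hsv,(0,90,20),(14,255,130)); 
    x0,x1,y0,y1=(430,560,230,350) if nm=='top0' else (40,200,240,380)
    mm=np.zeros_like(m);mm[y0:y1,x0:x1]=m[y0:y1,x0:x1]
    n,l,stt,ce=cv2.connectedComponentsWithStats(mm)
    for i in range(1,n):
        if stt[i,4]>60: print(nm,stt[i],np.round(ce[i],1),np.round(ray(c,*ce[i],.03),4))
im=load('top0')['image'][:,:,::-1][225:350,430:555];b=load('s7')['image'][:,:,::-1][240:365,40:200]
cv2.imwrite('pics/z7.png',np.hstack([cv2.resize(im,(350,350),interpolation=2),cv2.resize(b,(448,350),interpolation=2)]))
```

```text
rim (array([0.70559521, 0.15174708, 0.03102704]), np.float64(9.279136456114784e-05))
rim (array([ 0.75075898, -0.08288856,  0.04618489]), np.float64(0.0005202311934065195))
[array([0.70602266, 0.14843183]), array([ 0.75158013, -0.08482923])] 0.2376682720964444 yaw 0.19287880940759916
top0 [458 257  21  19 306] [468.6 266.6] [ 0.5381 -0.2827  0.03  ]
top0 [499 259  23  19 326] [510.2 267.9] [ 0.5337 -0.3727  0.03  ]
top0 [456 299  22  19 322] [466.7 308.2] [ 0.448 -0.275  0.03 ]
top0 [498 304  23  19 354] [509.2 312.9] [ 0.4368 -0.3657  0.03  ]
scene0 [123 266  28  29 535] [136.2 279.9] [ 0.4452 -0.2747  0.03  ]
scene0 [ 72 285  30  30 603] [ 85.9 299.4] [ 0.4341 -0.3661  0.03  ]
scene0 [140 297  27  26 445] [152.  307.9] [ 0.5277 -0.2807  0.03  ]
scene0 [ 88 321  30  26 487] [101.  331.8] [ 0.5225 -0.3714  0.03  ]
```

View pics/z7.png

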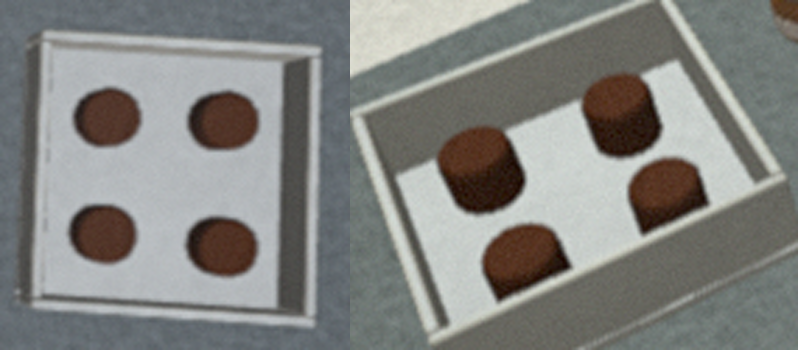

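```bash
python3 -m creep '[1,-0.02,-0.045,0.01,0.08, 1,-0.02,-0.045,0.01,0.08, 1,-0.02,-0.045,0,0.08, 1,-0.02,-0.045,0,0.08, 1,-0.02,-0.045,0,0.08, 1,-0.02,-0.045,0,0.08, 1,-0.02,-0.045,0,0.08, 1,0,0,0,0.03,1,0,0,0,0]';  python3 -c "
from h import *
c=snap('wrist','w8');st()"
```

```text
time: 13.0
tool_pos: [0.4903, -0.3054, 0.2099]
tool_rot: [-3.109, 0.038, 0.808]
contact_force: [-0.2, 0.3, 0.1]
opening: 0.0918
t 13.05 p [ 0.4904 -0.3053  0.21  ] r [-3.109  0.039  0.808] F [ 0.6  0.3 -0.5] op 0.0919 q [-0.67  0.48  1.37 -0.04  1.33  0.1 ]
```

View pics/w8.png

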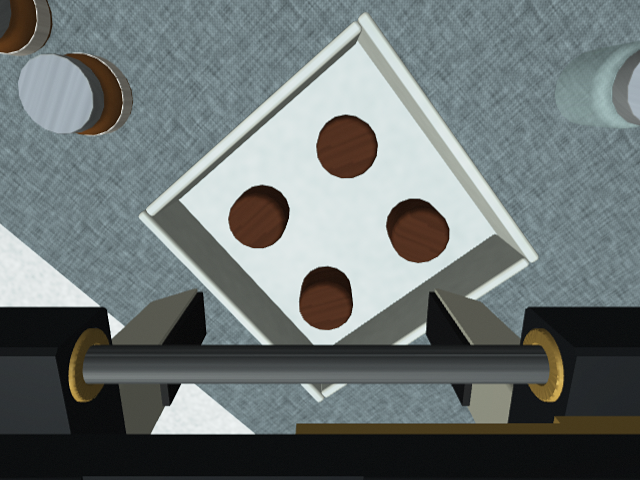

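```bash
python3 -c "
from h import *
c=load('w8')
for p in [(347,147),(258,218),(419,232),(326,302)]: print(np.round(ray(c,*p,.048),4))"
```

```text
[ 0.5385 -0.2798  0.048 ]
[ 0.4523 -0.2721  0.048 ]
[ 0.5353 -0.3656  0.048 ]
[ 0.4415 -0.3604  0.048 ]
```

```bash
python3 -m creep '[0.72,0.015,0.008,-0.02,0, 0.72,0.015,0.008,-0.02,0, 0.72,0.015,0.008,-0.02,-0.02, 0.72,0,0,-0.02,0, 0.72,0,0,-0.02,0, 0.72,0,0,0,0, 0.72,0,0,0,0]';  python3 -c "
from h import *
c=snap('wrist','w9');st()"
```

```text
time: 13.92
tool_pos: [0.5426, -0.269, 0.0975]
tool_rot: [-3.102, 0.038, 0.797]
contact_force: [0.1, 0.7, 0.2]
opening: 0.0664
t 13.97 p [ 0.5424 -0.269   0.0975] r [-3.101  0.038  0.797] F [-0.7 -0.9  0.1] op 0.0662 q [-0.57  0.64  1.42 -0.03  1.13  0.22]
```

View pics/w9.png

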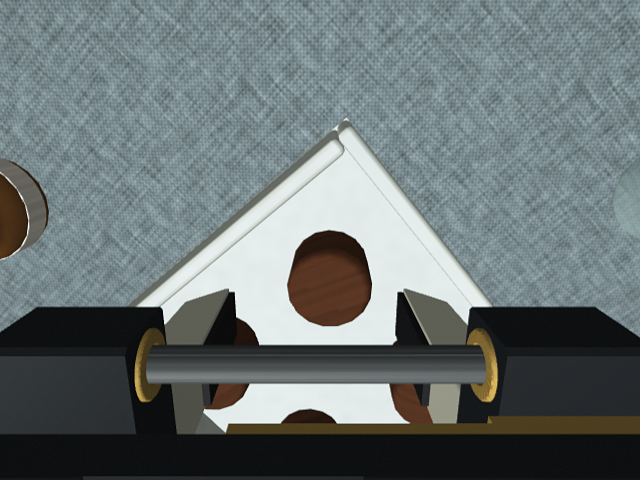

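```bash
python3 -c "
from h import *
c=load('w9')
print(np.round(ray(c,330,286,.048),4)); from scipy.spatial.transform import Rotation as R
s=st(); r=R.from_euler('xyz',s['tool_rot']).as_matrix(); g=s['tool_pos']+r[:,2]*.045;print(r[:,2],g)"
```

```text
[ 0.541  -0.2779  0.048 ]
t 13.97 p [ 0.5424 -0.269   0.0975] r [-3.101  0.038  0.797] F [-0.7 -0.9  0.1] op 0.0662 q [-0.57  0.64  1.42 -0.03  1.13  0.22]
[-5.55958647e-02  7.02731104e-04 -9.98453107e-01] [ 0.5398958  -0.26894344  0.05256163]
```

```bash
python3 -m creep '[0.72,-0.003,-0.01,0,0, 0.72,0,0,-0.02,0, 0.72,0,0,-0.015,0, 0.72,0,0,-0.012,0, 0.72,0,0,0,0, 0.72,0,0,0,0]'
```

```text
time: 14.72
tool_pos: [0.5406, -0.2826, 0.0523]
tool_rot: [-3.109, 0.038, 0.796]
contact_force: [-0.0, 0.4, 0.4]
opening: 0.066
```

```bash
python3 -m creep '[0.72,-0.002,0.003,-0.006,0, 0.72,0,0,0,0, 0,0,0,0,0, 0,0,0,0,0, 0,0,0,0,0, 0,0,0,0,0, 0,0,0,0,0]' 15
```

```text
time: 15.6
tool_pos: [0.5394, -0.2797, 0.0472]
tool_rot: [-3.111, 0.037, 0.796]
contact_force: [0.6, -0.3, -0.3]
opening: 0.0391
```

```bash
python3 -c "
from h import *
c=snap('wrist','w10');c=snap('scene','s10');cv2.imwrite('pics/s10z.png',cv2.resize(c['image'][200:400,20:270,::-1],None,fx=3,fy=3))"
```

```text
(no output)
```

View pics/w10.png

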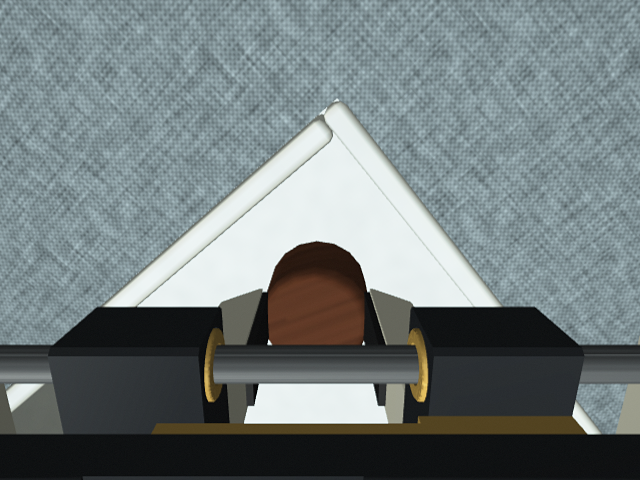

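View pics/s10z.png

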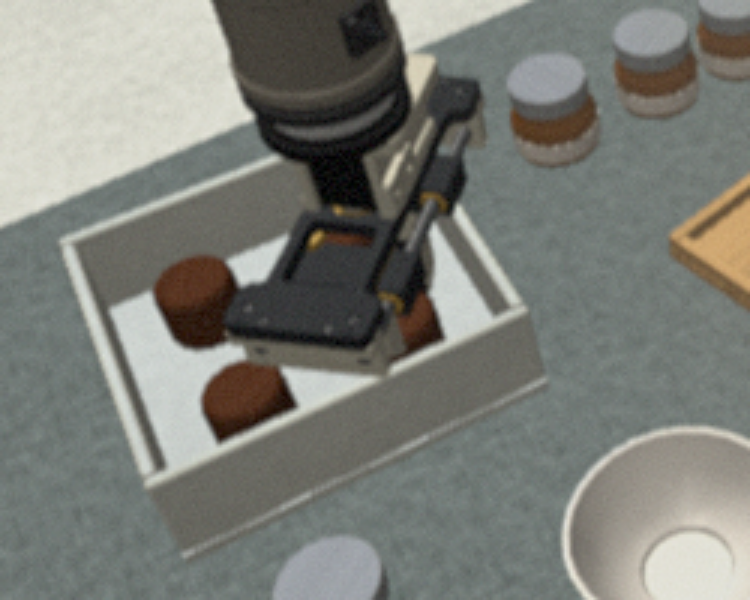

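```bash
python3 -c "
from h import *
c=load('w10');st()
for v in (300,310,320):print(np.round(ray(c,316,v,.048),4))
print(ray(c,317,242,.048),ray(c,317,242,.008))"
```

```text
t 15.7 p [ 0.5394 -0.2798  0.0472] r [-3.111  0.037  0.796] F [ 0.7 -0.3  0.2] op 0.0387 q [-0.59  0.7   1.46 -0.04  1.02  0.21]
[ 0.5458 -0.2728  0.048 ]
[ 0.5427 -0.276   0.048 ]
[ 0.5396 -0.2792  0.048 ]
[ 0.56297777 -0.25582134  0.048     ] [ 0.55275731 -0.26466448  0.008     ]
```

```bash
python3 -c "
from h import *
for n,(a,b) in {'w8':((316,147),(378,147)),'w9':((288,284),(371,284)),'w10':((268,310),(365,310))}.items():
  c=load(n);o=-c['R'].T@c['t'];print(n,c['fovy'],o,np.linalg.norm(ray(c,*a,.048)-ray(c,*b,.048)))
"
```

```text
w8 59.448318213417835 [ 0.55189372 -0.2476526   0.36055957] 0.04502197198966978
w9 59.448318213417835 [ 0.60563674 -0.21278282  0.24804715] 0.04311735885618187
w10 59.448318213417835 [ 0.60128041 -0.22268038  0.19790572] 0.038652486096998846
```

```bash
python3 -m creep '[0,0,0,0.003,0, 0,0,0,0,0]'; python3 -m creep '[0,0,0,0.004,0, 0,0,0,0,0]'
```

```text
time: 15.95
tool_pos: [0.5392, -0.2799, 0.0482]
tool_rot: [-3.11, 0.037, 0.796]
contact_force: [0.5, -0.1, 5.7]
opening: 0.0386
time: 16.2
tool_pos: [0.5411, -0.282, 0.0523]
tool_rot: [-3.116, 0.037, 0.795]
contact_force: [3.7, -3.1, 7.8]
opening: 0.0253
```

```bash
python3 -c "
from h import *
c=snap('wrist','w11');st();c=snap('scene','s11');cv2.imwrite('pics/s11z.png',cv2.resize(c['image'][200:400,20:270,::-1],None,fx=3,fy=3))"
```

```text
t 16.25 p [ 0.5409 -0.2818  0.0524] r [-3.116  0.037  0.796] F [ 0.8 -1.6  3.3] op 0.0204 q [-0.59  0.69  1.45 -0.04  1.03  0.21]
```

View pics/w11.png

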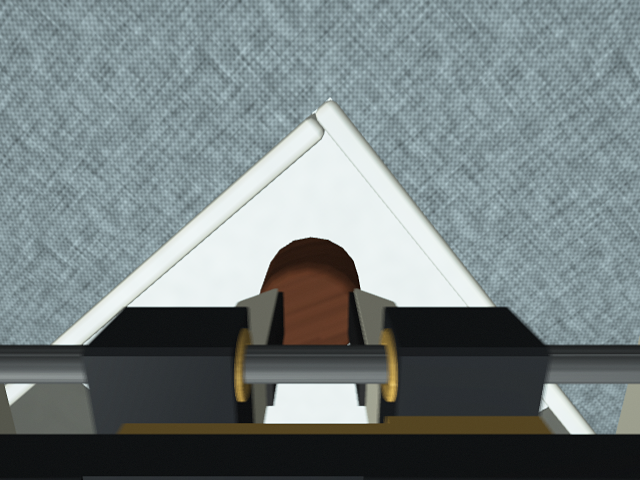

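View pics/s11z.png

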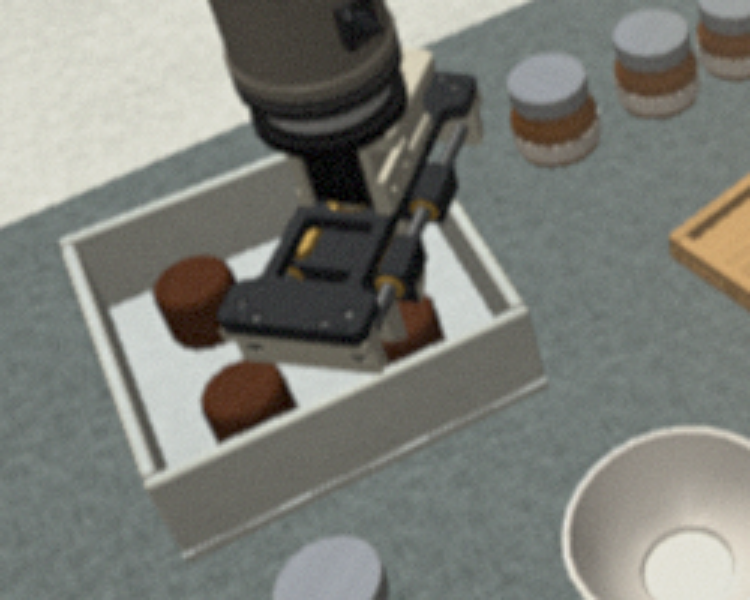

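```bash
python3 -c "
from h import *
w=load('w8');s=load('scene0');t=load('top0')
for n,a,b,d in [('A',(347,147),(153.2,304),(468.3,266.5)),('C',(258,218),(135.4,274.6),(466,308)),('B',(419,232),(102.5,329.3),(511,267.5)),('D',(326,302),(86.4,293.3),(509,313))]:
  print(n,tri(w,a,s,b),tri(t,d,s,b))
"
```

```text
A (array([ 0.53865914, -0.2792806 ,  0.04945499]), np.float64(0.0004997060669776789)) (array([ 0.53724356, -0.27818833,  0.04750099]), np.float64(0.0006364865327788087))
C (array([ 0.45228392, -0.27308992,  0.04920835]), np.float64(0.001575219970799825)) (array([ 0.44823598, -0.27162221,  0.04489535]), np.float64(0.002623490109379734))
B (array([ 0.5346673 , -0.36749758,  0.04584489]), np.float64(0.0016217035911194827)) (array([ 0.53408867, -0.36876878,  0.04634929]), np.float64(0.0004799152605264828))
D (array([ 0.44124637, -0.3608556 ,  0.04894246]), np.float64(0.0012460332158260592)) (array([ 0.43706394, -0.36083547,  0.04554363]), np.float64(0.0007037224912718992))
```

```bash
python3 -c "
from h import *
from scipy.spatial.transform import Rotation as R
for n,p,r in [('w10',[.5394,-.2798,.0472],[-3.111,.037,.796]),('w11',[.5409,-.2818,.0524],[-3.116,.037,.796]),('w5',[.6427,.0132,.0778],[-3.135,.023,.196])]:
  c=load(n);M=R.from_euler('xyz',r).as_matrix()
  for o in [(0,0,0),(0,0,.006),(0,0,.025),(.0095,0,.025),(-.0095,0,.025),(.0095,0,-.013)]: print(n,o,np.round(proj(c,np.array(p)+M@np.array(o)),1))
c=load('w11')
a=np.arange(0,6.3,.02)
for z in (.008,.048):
  q=np.array([proj(c,[.538+.023*np.cos(t),-.279+.023*np.sin(t),z]) for t in a]);print(z,q.min(0),q.max(0),proj(c,[.538,-.279,z]))
"
```

```text
w10 (0, 0, 0) [316.9 320.3]
w10 (0, 0, 0.006) [316.9 313.6]
w10 (0, 0, 0.025) [316.8 295.2]
w10 (0.0095, 0, 0.025) [316.8 275.9]
w10 (-0.0095, 0, 0.025) [316.7 314. ]
w10 (0.0095, 0, -0.013) [317.  313.2]
w11 (0, 0, 0) [316.2 320.4]
w11 (0, 0, 0.006) [316.1 313.8]
w11 (0, 0, 0.025) [316.1 295.3]
w11 (0.0095, 0, 0.025) [316.1 276. ]
w11 (-0.0095, 0, 0.025) [316.1 314.1]
w11 (0.0095, 0, -0.013) [316.2 313.4]
w5 (0, 0, 0) [318.3 319.3]
w5 (0, 0, 0.006) [318.2 312.6]
w5 (0, 0, 0.025) [318.  294.2]
w5 (0.0095, 0, 0.025) [318.1 274.9]
w5 (-0.0095, 0, 0.025) [318. 313.]
w5 (0.0095, 0, -0.013) [318.5 312.2]
0.008 [264.81294027 233.1708218 ] [356.08978269 317.37075416] (np.float64(310.3359454754226), np.float64(276.7370151938368))
0.048 [251.26336671 263.33938585] [362.42316537 362.67287224] (np.float64(306.67916513829005), np.float64(315.11082013142493))
```

```bash
python3 -c "
from h import *
c=load('w11');cv2.imwrite('pics/z11.png',cv2.resize(c['image'][225:440,200:430,::-1],None,fx=3,fy=2.7))"
```

```text
(no output)
```

View pics/z11.png

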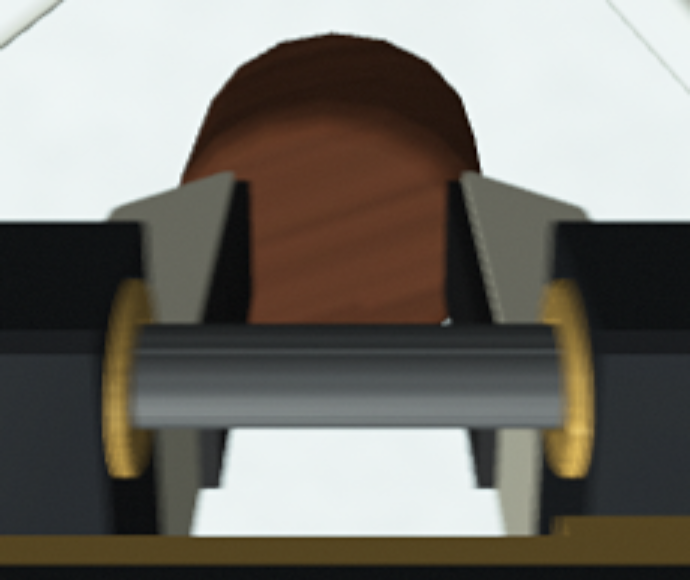

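```bash
python3 -m creep '[0.72,0,0,0.01,0, 0.72,0,0,0.01,0, 0.72,0,0,0,0, 0.72,0,0,0,0, 0.72,0,0,0,0]'; python3 -c "
from h import *
c=snap('wrist','w12');st();cv2.imwrite('pics/z12.png',cv2.resize(c['image'][200:440,180:460,::-1],None,fx=2.5,fy=2.5))"
```

```text
time: 16.92
tool_pos: [0.5394, -0.2802, 0.0744]
tool_rot: [-3.112, 0.037, 0.796]
contact_force: [0.8, -0.3, -0.6]
opening: 0.0611
t 16.98 p [ 0.5393 -0.2802  0.0743] r [-3.112  0.037  0.796] F [-0.1  0.7  0.2] op 0.0637 q [-0.59  0.66  1.44 -0.04  1.07  0.2 ]
```

View pics/z12.png

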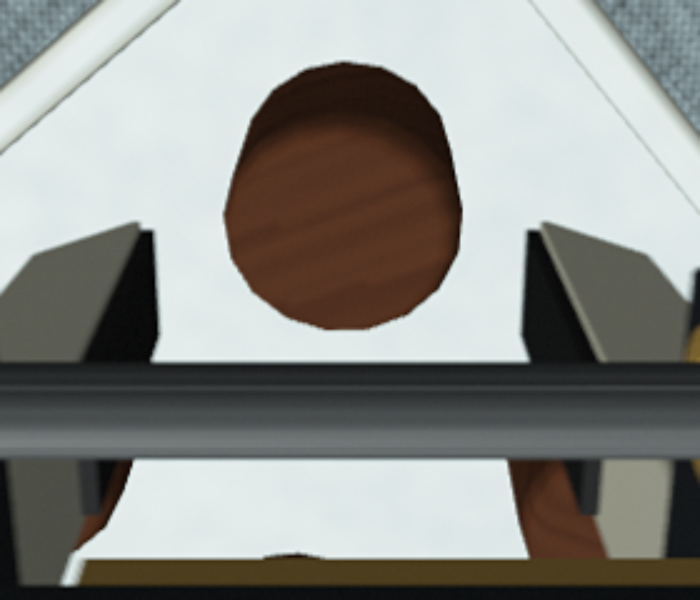

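```bash
python3 -c "
from h import *
c=load('w12')
print(ray(c,317.4,286,.042),ray(c,317.4,332,.045),ray(c,270,286,.042),ray(c,365,286,.042),ray(c,317.4,225,.008))
for z in (.008,.04,.048):
  q=np.array([proj(c,[.538+.023*np.cos(t),-.279+.023*np.sin(t),z]) for t in np.arange(0,6.3,.02)]);print(z,q.min(0),q.max(0))
"
```

```text
[ 0.53915262 -0.279541    0.042     ] [ 0.52300686 -0.29615007  0.045     ] [ 0.52274149 -0.26387706  0.042     ] [ 0.55550958 -0.29515323  0.042     ] [ 0.55272172 -0.26439163  0.008     ]
0.008 [275.42156693 220.94004139] [358.52585491 298.56167925]
0.04 [267.39921858 239.68018836] [362.94175937 327.19092932]
0.048 [265.00337889 245.31150166] [364.26126302 335.68836804]
```

```bash
python3 -m creep '[0.72,0,0,-0.014,0, 0.72,0,0,-0.014,0, 0.72,0,0,-0.006,0, 0.72,0,0,0,0]'; python3 -m creep '[0,0,0,0,0,0,0,0,0,0]' 8;python3 -m creep '[0,0,0,0,0,0,0,0,0,0]';python3 -m creep '[0,0,0,0,0,0,0,0,0,0]'
```

```text
time: 17.48
tool_pos: [0.5383, -0.2795, 0.036]
tool_rot: [-3.108, 0.038, 0.796]
contact_force: [-0.9, -0.2, 0.3]
opening: 0.0664
time: 17.73
tool_pos: [0.5386, -0.2797, 0.0364]
tool_rot: [-3.109, 0.038, 0.796]
contact_force: [-0.2, -0.6, -0.9]
opening: 0.051
time: 17.98
tool_pos: [0.5398, -0.2807, 0.0373]
tool_rot: [-3.113, 0.037, 0.796]
contact_force: [-0.0, -0.3, -2.4]
opening: 0.0419
time: 18.23
tool_pos: [0.5397, -0.2807, 0.0372]
tool_rot: [-3.113, 0.037, 0.796]
contact_force: [0.8, -0.5, -1.4]
opening: 0.0418
```

```bash
python3 -m creep '[0,0,0,0,0,0,0,0,0,0,0,0,0,0.003,0]' 25; python3 -m creep '[0,0,0,0.003,0,0,0,0,0,0]'
```

```text
time: 18.6
tool_pos: [0.5389, -0.2799, 0.0387]
tool_rot: [-3.111, 0.037, 0.796]
contact_force: [7.7, -6.6, -28.2]
opening: 0.0391
time: 18.85
tool_pos: [0.5389, -0.2799, 0.0385]
tool_rot: [-3.109, 0.037, 0.796]
contact_force: [-3.1, 1.6, 11.3]
opening: 0.0398
```

```bash
python3 -m creep '[0.72,0,0,0,0, 0.72,0,0,0,0, 0.72,0,0,0,0, 0.72,0,0,0.02,0, 0.72,0,0,0.03,0, 0.72,-0.02,0.002,0.01,0, 0.72,-0.03,0.003,0,0, 0.72,-0.03,0.003,0,0, 0.72,-0.01,0,0,0, 0.72,0,0,0,0, 0.72,0,0,0,0]'; python3 -c "
from h import *
c=snap('wrist','w13');st()"
```

```text
time: 20.23
tool_pos: [0.4477, -0.2717, 0.102]
tool_rot: [-3.111, 0.037, 0.796]
contact_force: [-0.8, -0.0, 0.7]
opening: 0.0659
t 20.27 p [ 0.4477 -0.2717  0.102 ] r [-3.111  0.037  0.796] F [0.9 0.4 0.9] op 0.066 q [-0.67  0.5   1.67 -0.04  1.01  0.13]
```

View pics/w13.png

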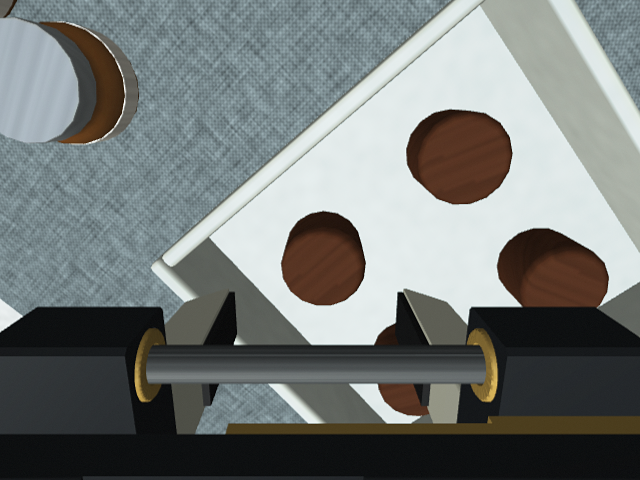

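```bash
python3 -c "
from h import *
c=load('w13');print(ray(c,323.5,265,.045),ray(c,455,165,.045),ray(c,560,280,.045))
q=np.array([proj(c,[.538+.023*np.cos(t),-.279+.023*np.sin(t),.046]) for t in np.arange(0,6.3,.02)]);print(q.min(0),q.max(0))"
```

```text
[ 0.4499601  -0.27216396  0.045     ] [ 0.53254363 -0.2788461   0.045     ] [ 0.53421777 -0.36459629  0.045     ]
[416.53226613 107.3320638 ] [513.80500239 204.27447021]
```

```bash
python3 -m creep '[0.72,0.002,0,-0.02,0, 0.72,0,0,-0.02,0, 0.72,0,0,-0.015,0, 0.72,0,0,-0.009,0, 0.72,0,0,0,0,0.72,0,0,0,0]'; python3 -m creep '[0,0,0,0,0,0,0,0,0,0,0,0,0,0,0,0,0,0,0,0,0,0,0,0,0]' 20; python3 -m creep '[0,0,0,0.003,0,0,0,0,0,0]'
```

```text
time: 21.02
tool_pos: [0.4533, -0.2725, 0.0361]
tool_rot: [-3.115, 0.036, 0.798]
contact_force: [-0.1, 0.1, -0.6]
opening: 0.0661
time: 21.65
tool_pos: [0.4513, -0.2707, 0.0377]
tool_rot: [-3.11, 0.037, 0.798]
contact_force: [-0.6, -0.2, -3.0]
opening: 0.039
time: 21.9
tool_pos: [0.4512, -0.2709, 0.0392]
tool_rot: [-3.109, 0.037, 0.797]
contact_force: [-1.9, 1.6, 6.1]
opening: 0.0394
```

```bash
python3 -m creep '[0,0,0,0.004,0,0,0,0,0,0]';python3 -m creep '[0,0,0,0.004,0,0,0,0,0,0]'
```

```text
time: 22.15
tool_pos: [0.4511, -0.2712, 0.0418]
tool_rot: [-3.108, 0.037, 0.797]
contact_force: [-1.6, 0.6, 4.2]
opening: 0.0387
time: 22.4
tool_pos: [0.4509, -0.2714, 0.0447]
tool_rot: [-3.108, 0.037, 0.797]
contact_force: [-1.0, 0.4, 0.0]
opening: 0.039
```

```bash
python3 -m creep '[0,0,0,0.008,0,0,0,0,0.008,0,0,0,0,0,0]'; python3 -c "
from h import *
c=snap('wrist','w14');st()"
```

```text
time: 22.78
tool_pos: [0.4519, -0.2723, 0.062]
tool_rot: [-3.111, 0.037, 0.797]
contact_force: [-0.4, 0.0, 0.6]
opening: 0.0115
t 22.82 p [ 0.4518 -0.2721  0.0617] r [-3.111  0.037  0.797] F [ 0.6 -0.3 -0.1] op 0.0072 q [-0.67  0.56  1.69 -0.04  0.92  0.13]
```

View pics/w14.png

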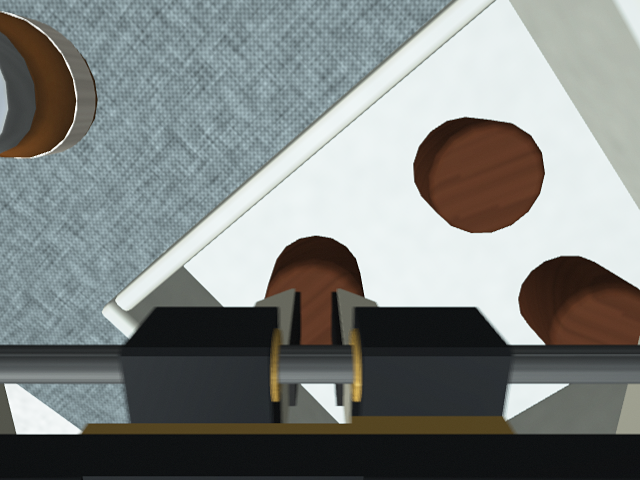

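```bash
python3 -c "
from h import *
from scipy.spatial.transform import Rotation as R
c=load('w12');s=[.5393,-.2802,.0743];M=R.from_euler('xyz',[-3.112,.037,.796]).as_matrix()
for x in (-.0095,0,.0095):
 for z in (.006,.012,.018,.025):
  a=[np.round(proj(c,np.array(s)+M@np.array([x,y,z])),1) for y in (-.0318,.0318)]; print(x,z,a)
"
```

```text
-0.0095 0.006 [array([241.7, 334. ]), array([391.6, 334. ])]
-0.0095 0.012 [array([244. , 327.2]), array([389.3, 327.3])]
-0.0095 0.018 [array([246.2, 320.9]), array([387. , 320.9])]
-0.0095 0.025 [array([248.6, 313.9]), array([384.6, 314. ])]
0 0.006 [array([240.6, 313.6]), array([392.8, 313.7])]
0 0.012 [array([243. , 307.4]), array([390.4, 307.4])]
0 0.018 [array([245.2, 301.6]), array([388.1, 301.6])]
0 0.025 [array([247.7, 295.2]), array([385.6, 295.2])]
0.0095 0.006 [array([239.4, 292.6]), array([394. , 292.6])]
0.0095 0.012 [array([241.8, 287. ]), array([391.5, 287. ])]
0.0095 0.018 [array([244.2, 281.7]), array([389.1, 281.7])]
0.0095 0.025 [array([246.7, 275.9]), array([386.6, 275.9])]
```

```bash
python3 -c "
from h import *
c=load('w1');cv2.imwrite('pics/z1w.png',cv2.resize(c['image'][270:440,60:580,::-1],None,fx=1.5,fy=1.5))"
```

```text
(no output)
```

View pics/z1w.png

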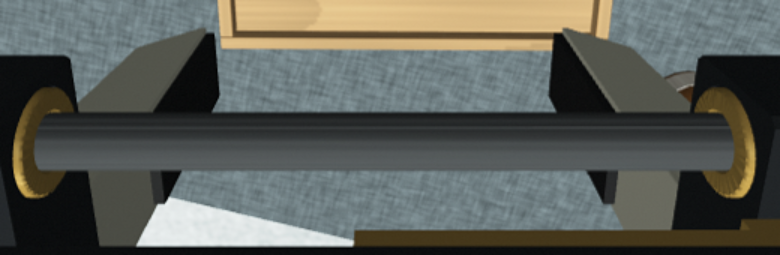

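The fingers closed freely above the knob at TCP z = 0.062. The tips must therefore sit less than 14 mm ahead of the TCP, not 25. I'll touch the knob top gently to calibrate that.

```bash
for i in 1; do python3 -m creep '[0,0,0,-0.003,0,0,0,0,0,0]' | egrep "pos|force"; python3 -m creep '[0,0,0,-0.002,0,0,0,0,0,0]'| egrep "pos|force";python3 -m creep '[0,0,0,-0.002,0,0,0,0,0,0]'| egrep "pos|force"; done
```

```text
tool_pos: [0.4516, -0.2718, 0.0589]
contact_force: [0.0, 0.4, 0.8]
tool_pos: [0.4515, -0.2716, 0.0566]
contact_force: [-0.3, -1.3, -0.3]
tool_pos: [0.4514, -0.2716, 0.0542]
contact_force: [0.6, -0.2, 0.5]
```

```bash
python3 -m creep '[0,0,0,-0.002,0,0,0,0,0,0]' | egrep "pos|force"; python3 -m creep '[0,0,0,-0.002,0,0,0,0,0,0]'| egrep "pos|force";python3 -m creep '[0,0,0,-0.001,0,0,0,0,0,0]'| egrep "pos|force"
```

```text
tool_pos: [0.4515, -0.2717, 0.0523]
contact_force: [-0.6, 0.3, 0.9]
tool_pos: [0.4516, -0.2718, 0.0525]
contact_force: [-0.8, 0.6, 0.0]
tool_pos: [0.4517, -0.2718, 0.0523]
contact_force: [-1.3, 0.7, 2.8]
```

```bash
python3 -c "
from h import *
from scipy.spatial.transform import Rotation as R
c=load('s7');p=np.array([.6437,.0144,.2126]);M=R.from_euler('xyz',[-3.137,.018,.196]).as_matrix()
im=c['image'][:,:,::-1].copy(); im=cv2.resize(im[100:230,240:400],None,fx=5,fy=4.6,interpolation=2)
for z,col in ((.025,(0,0,255)),(.006,(0,255,0)),(-.013,(255,0,0)),(-.041,(255,0,255)),(-.06,(0,255,255))):
  for y in (-.046,.046,-.095,.095):
    u,v=proj(c,p+M@np.array([0,y,z]));print(z,y,u,v);cv2.circle(im,(int((u-240)*5),int((v-100)*4.6)),4,col,-1)
cv2.imwrite('pics/z13.png',im)"
```

```text
0.025 -0.046 338.9531539060212 192.42702983969653
0.025 0.046 304.4559863677083 218.28023722689352
0.025 -0.095 355.7088056334824 179.8698441363602
0.025 0.095 284.2468508205126 233.42556682061635
0.006 -0.046 339.397704846461 183.66541492161565
0.006 0.046 304.37625390903554 209.372032425513
0.006 -0.095 356.38404160491064 171.19702054749166
0.006 0.095 283.82906965687334 224.45417757410203
-0.013 -0.046 339.85584931820904 174.63588630486763
-0.013 0.046 304.29392478034947 200.1737115451134
-0.013 -0.095 357.0792745000828 162.2673537226426
-0.013 0.095 283.3971941627985 215.18012814203777
-0.041 -0.046 340.5571329512432 160.81434959881608
-0.041 0.046 304.16759035451867 186.05884593706793
-0.041 -0.095 358.1421935276577 148.61507569617595
-0.041 0.095 282.7335124644698 200.92829639445972
-0.06 -0.046 341.0517090048323 151.06679417813803
-0.06 0.046 304.0782653588079 176.07890340275435
-0.06 -0.095 358.89088357765695 138.99879783015746
-0.06 0.095 282.2635471119755 190.83630930515727
```

View pics/z13.png

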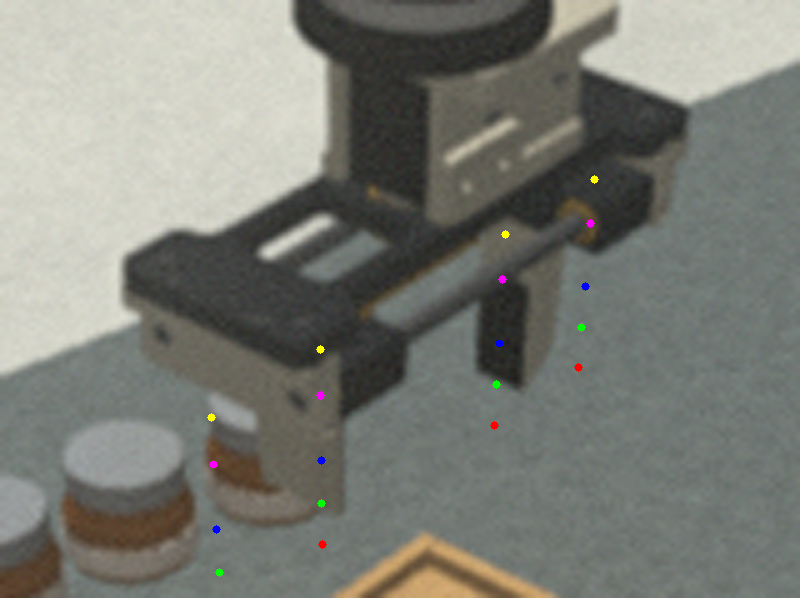

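```bash
python3 -m creep '[0.72,0,0,0.03,0, 0.72,0,0,0.02,0, 0.72,-0.003,-0.02,0,0, 0.72,-0.004,-0.03,0,0, 0.72,-0.004,-0.03,0,0, 0.72,-0.001,-0.009,0,0, 0.72,0,0,0,0, 0.72,0,0,0,0]'; python3 -c "
from h import *
c=snap('wrist','w15');st()"
```

```text
time: 25.32
tool_pos: [0.4368, -0.3642, 0.0977]
tool_rot: [-3.105, 0.038, 0.798]
contact_force: [-0.4, 0.0, 0.4]
opening: 0.0661
t 25.38 p [ 0.4369 -0.3641  0.0978] r [-3.105  0.038  0.798] F [-0.7 -0.2  0.2] op 0.0659 q [-0.81  0.57  1.54 -0.04  1.06 -0.01]
```

View pics/w15.png

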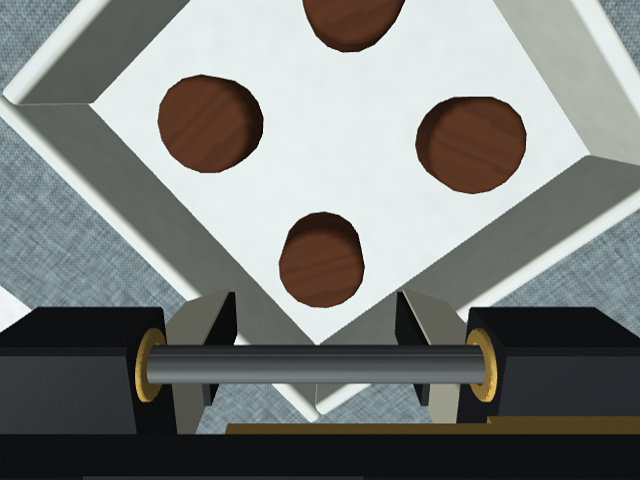

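```bash
python3 -m creep '[0.72,0.002,0.001,-0.02,0, 0.72,0,0,-0.02,0, 0.72,0,0,-0.015,0, 0.72,0,0,-0.006,0, 0.72,0,0,0,0,0.72,0,0,0,0]'; python3 -m creep '[0,0,0,0,0,0,0,0,0,0,0,0,0,0,0,0,0,0,0,0]' 20; python3 -m creep '[0,0,0,0.003,0]';python3 -m creep '[0,0,0,0.003,0]'
```

```text
time: 26.12
tool_pos: [0.4407, -0.3604, 0.0365]
tool_rot: [-3.107, 0.037, 0.802]
contact_force: [0.2, -0.0, -0.7]
opening: 0.0662
time: 26.62
tool_pos: [0.4411, -0.361, 0.038]
tool_rot: [-3.109, 0.037, 0.802]
contact_force: [-4.3, 2.5, 1.9]
opening: 0.0392
time: 26.75
tool_pos: [0.4409, -0.361, 0.0391]
tool_rot: [-3.109, 0.037, 0.802]
contact_force: [5.4, -7.9, -25.6]
opening: 0.0395
time: 26.88
tool_pos: [0.4409, -0.3611, 0.0395]
tool_rot: [-3.108, 0.037, 0.802]
contact_force: [4.9, -7.7, -26.4]
opening: 0.0391
```

```bash
python3 -m creep '[0.72,0,0,0,0, 0.72,0,0,0,0, 0.72,0,0,0,0, 0.72,0,0,0.03,0, 0.72,0,0,0.03,0, 0.72,0.025,-0.002,0,0, 0.72,0.03,-0.002,0,0, 0.72,0.03,-0.002,0,0, 0.72,0.007,0,0,0, 0.72,0,0,0,0, 0.72,0,0,0,0]'; python3 -c "
from h import *
c=snap('wrist','w16');st()"
```

```text
time: 28.25
tool_pos: [0.5342, -0.3674, 0.1057]
tool_rot: [-3.111, 0.037, 0.801]
contact_force: [-0.5, -0.6, -0.2]
opening: 0.0662
t 28.3 p [ 0.5341 -0.3675  0.1057] r [-3.111  0.037  0.801] F [-1.1  0.2 -0.5] op 0.066 q [-0.7   0.7   1.28 -0.04  1.2   0.08]
```

View pics/w16.png

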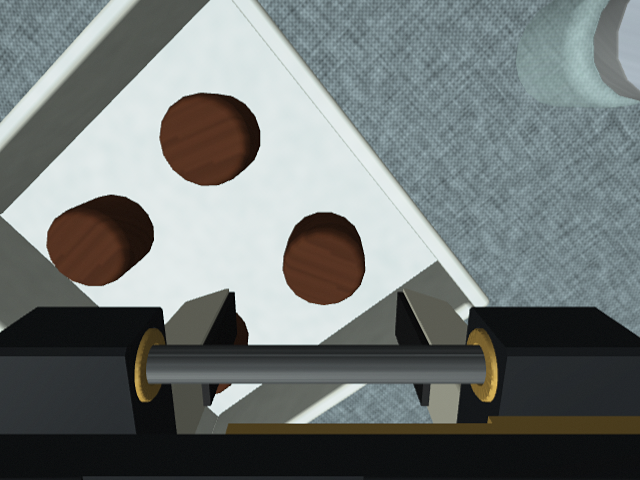

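```bash
python3 -m creep '[0.72,0.002,-0.001,-0.02,0, 0.72,0,0,-0.02,0, 0.72,0,0,-0.018,0, 0.72,0,0,-0.01,0, 0.72,0,0,0,0,0.72,0,0,0,0]'; python3 -m creep '[0,0,0,0,0,0,0,0,0,0,0,0,0,0,0,0,0,0,0,0]' 20; python3 -m creep '[0,0,0,0.003,0]';python3 -m creep '[0,0,0,0.003,0]'
```

```text
time: 29.05
tool_pos: [0.5331, -0.3684, 0.0316]
tool_rot: [-3.108, 0.038, 0.798]
contact_force: [0.9, 0.5, 0.4]
opening: 0.0659
time: 29.55
tool_pos: [0.5338, -0.369, 0.0334]
tool_rot: [-3.111, 0.038, 0.798]
contact_force: [0.4, -0.2, -0.7]
opening: 0.044
time: 29.68
tool_pos: [0.5336, -0.3688, 0.0362]
tool_rot: [-3.11, 0.038, 0.798]
contact_force: [0.0, 0.4, -1.0]
opening: 0.0438
time: 29.8
tool_pos: [0.5337, -0.3688, 0.0395]
tool_rot: [-3.11, 0.038, 0.799]
contact_force: [-0.3, -0.5, 0.1]
opening: 0.0445
```

Knob 2, at about (0.534, -0.369), lifts freely and is the loose one.

```bash
python3 -m creep '[0,0,0,0.01,0,0,0,0,0.02,0,0,0,0,0.03,0,0,0,0,0.03,0,0,0,0,0.03,0,0,0,0,0.03,0,0,0,0,0,0,0,0,0,0,0]' 30; python3 -c "
from h import *
c=snap('wrist','w17');st();c=snap('scene','s17')"
```

```text
time: 30.8
tool_pos: [0.5331, -0.3684, 0.198]
tool_rot: [-3.112, 0.037, 0.798]
contact_force: [0.2, 0.1, -1.5]
opening: 0.0439
t 30.85 p [ 0.5333 -0.3685  0.1982] r [-3.113  0.037  0.798] F [-0.1 -0.1 -0.5] op 0.0439 q [-0.71  0.62  1.16 -0.04  1.4   0.07]
```

View pics/w17.png

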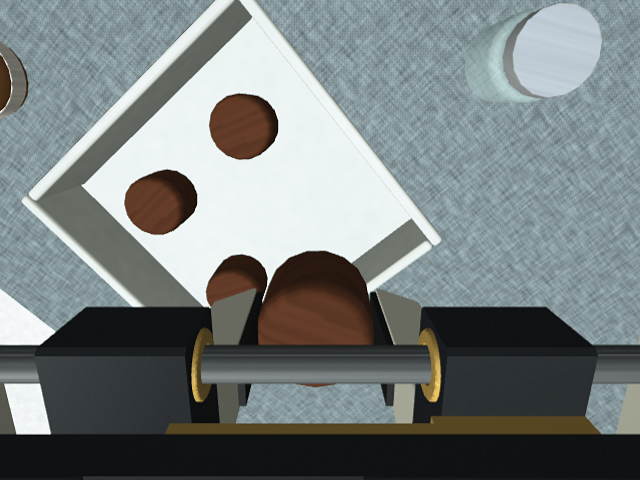

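View pics/s17.png

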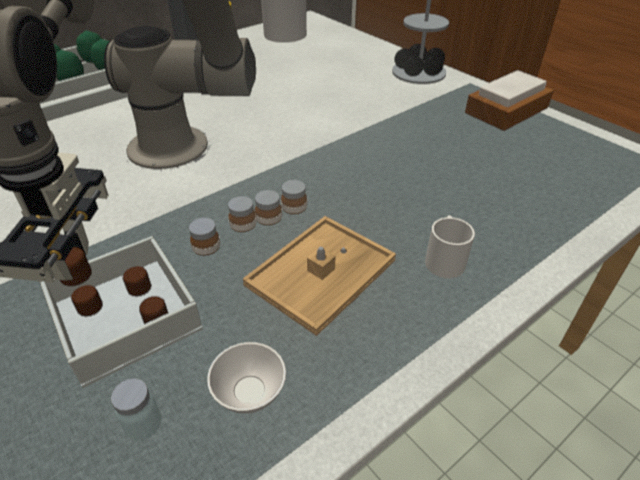

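```bash
python3 -c "
from h import *
c=load('w17');p=np.array([.5332,-.3685,.1982]);y=.798;tx=np.array([np.cos(y),np.sin(y),0])
r=ray(c,316,386.5,.2126);print('rear top',r-p,(r-p)@tx+.023)
f=ray(c,316,251,.1728);print('front bot',f-p,(f-p)@tx-.023)
for q in (258,372): print((ray(c,q,325,.2126)-p)@np.array([np.sin(y),-np.cos(y),0]))
"
```

```text
rear top [-0.0144367  -0.01481917  0.0144    ] 0.0023112072661654014
front bot [ 0.0136229   0.01558955 -0.0254    ] -0.0023277925796656856
-0.021338459130074428
0.020455156595751506
```

```bash
python3 -m creep '[0,0.006,0.02,0,0, 0,0.011,0.04,0,0, 0,0.011,0.04,0,0, 0,0.011,0.04,0,0, 0,0.011,0.04,0,0, 0,0.011,0.04,0,0, 0,0.011,0.04,0,0, 0,0.011,0.04,0,0, 0,0.011,0.035,0,0, 0,0.008,0.025,0,0, 0,0.003,0.01,0,0, 0,0,0,0,0]'; python3 -c "
from h import *
st()"
```

```text
time: 32.4
tool_pos: [0.6348, 0.0302, 0.1871]
tool_rot: [-3.092, 0.042, 0.805]
contact_force: [-0.2, -1.0, -1.2]
opening: 0.0439
t 32.4 p [0.6348 0.0302 0.1871] r [-3.092  0.042  0.805] F [-0.2 -1.  -1.2] op 0.0439 q [-0.07  0.62  1.19 -0.    1.4   0.69]
```

```bash
python3 -m creep '[0,0.004,-0.008,-0.015,0, 0,0.003,-0.008,-0.015,0, 0,0,0,-0.015,0, 0,0,0,0,0, 0,0,0,0,0]'; python3 -c "
from h import *
st();snap('wrist','w18');c=snap('scene','s18');cv2.imwrite('pics/s18z.png',cv2.resize(c['image'][120:340,220:440,::-1],None,fx=2.7,fy=2.7,interpolation=2));snap('top','t18')"
```

```text
time: 33.02
tool_pos: [0.6409, 0.0091, 0.1371]
tool_rot: [-3.09, 0.045, 0.8]
contact_force: [-0.3, -0.1, -1.1]
opening: 0.0435
t 33.02 p [0.6409 0.0091 0.1371] r [-3.09   0.045  0.8  ] F [-0.3 -0.1 -1.1] op 0.0435 q [-0.1   0.67  1.23 -0.    1.3   0.67]
```

View pics/s18z.png

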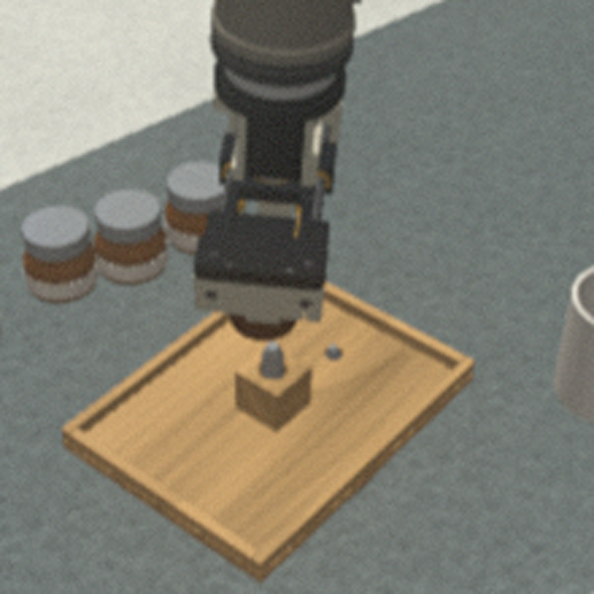

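View pics/w18.png

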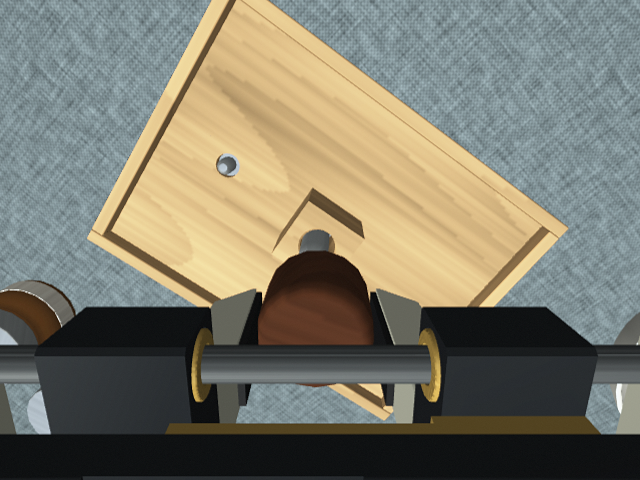

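```bash
python3 -c "
from h import *
c=load('w18');s=load('s18');y=.8;tx=np.array([np.cos(y),np.sin(y),0])
zb=.1117
f=ray(c,316,251,zb);print('knob bottom ctr wrist',f-tx*.023)
print('hubtop corner-based / shaft at hub top front', ray(c,317,230,.064)-tx*.008)
# scene
for X in ([.641,.0135,.084],[.641,.0135,zb],[.641,.0091,zb]): print(proj(s,X))
a=np.arange(0,6.3,.05)
q=np.array([proj(s,[.641+.023*np.cos(t),.0135+.023*np.sin(t),zb]) for t in a]);print('circle at target',q.min(0),q.max(0))
print('obs', 220+230/2.7,220+297/2.7,120+338/2.7)
"
```

```text
knob bottom ctr wrist [0.63792129 0.00832002 0.1117    ]
hubtop corner-based / shaft at hub top front [0.64338584 0.01668946 0.064     ]
(np.float64(320.70542018407264), np.float64(248.9214830977542))
(np.float64(320.77475255842415), np.float64(237.72648855309401))
(np.float64(318.87785231109535), np.float64(238.74741737727743))
circle at target [308.03542719 229.38448543] [333.52311297 246.39550802]
obs 305.18518518518516 330.0 245.18518518518516
```

```bash
python3 -m creep '[0,0.004,0.0065,-0.008,0, 0,0,0,-0.009,0, 0,0,0,0,0, 0,0,0,0,0]'; python3 -c "
from h import *
st();c=snap('wrist','w19');cv2.imwrite('pics/w19z.png',cv2.resize(c['image'][180:400,200:440,::-1],None,fx=1.6,fy=2));d=snap('scene','s19');cv2.imwrite('pics/s19z.png',np.hstack([cv2.resize(d['image'][200:300,270:370,::-1],(400,440),interpolation=2),cv2.resize(c['image'][180:400,200:440,::-1],(390,440))]))"
```

```text
time: 33.67
tool_pos: [0.6455, 0.0172, 0.12]
tool_rot: [-3.091, 0.044, 0.802]
contact_force: [0.8, -0.1, -1.4]
opening: 0.0438
t 33.67 p [0.6455 0.0172 0.12  ] r [-3.091  0.044  0.802] F [ 0.8 -0.1 -1.4] op 0.0438 q [-0.09  0.69  1.24 -0.    1.27  0.68]
```

View pics/s19z.png

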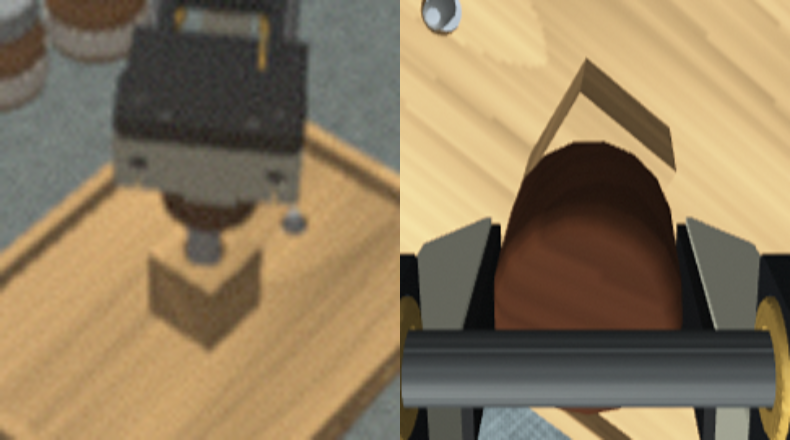

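```bash
python3 -c "
from h import *
c=load('w19');y=.802;tx=np.array([np.cos(y),np.sin(y),0]);d=np.array([np.cos(.978),np.sin(.978),0])
f=ray(c,316.9,251,.0946);print('knob',f-tx*.023)
print('hub',ray(c,313.8,225.5,.064)-d*.0269)
r=ray(c,200+674/1.625-400/1.625,180+170/2,.064); print('right corner',r, r-0.0269*np.array([np.cos(.978-1.571),np.sin(.978-1.571),0]))
"
```

```text
knob [0.64293078 0.01615035 0.0946    ]
hub [0.64350323 0.01436946 0.064     ]
right corner [0.66441289 0.00139746 0.064     ] [0.64210558 0.01643056 0.064     ]
```

```bash
python3 -m creep '[0,0,-0.0012,-0.008,0, 0,0,0,0,0]';python3 -m creep '[0,0,0,-0.007,0, 0,0,0,0,0]';python3 -m creep '[0,0,0,-0.005,0, 0,0,0,0,0]'
```

```text
time: 34.02
tool_pos: [0.6455, 0.0157, 0.1117]
tool_rot: [-3.091, 0.044, 0.802]
contact_force: [-0.0, 0.6, -0.5]
opening: 0.0442
time: 34.28
tool_pos: [0.6454, 0.0155, 0.1041]
tool_rot: [-3.091, 0.044, 0.802]
contact_force: [0.2, 1.0, -1.5]
opening: 0.044
time: 34.52
tool_pos: [0.644, 0.0161, 0.099]
tool_rot: [-3.088, 0.046, 0.802]
contact_force: [-1.0, 0.4, -1.9]
opening: 0.0441
```

```bash
python3 -m creep '[0,0,0,-0.004,0, 0,0,0,0,0]';python3 -m creep '[0,0,0,-0.004,0, 0,0,0,0,0]';python3 -m creep '[0,0,0,-0.003,0, 0,0,0,0,0]'
```

```text
time: 34.78
tool_pos: [0.6438, 0.0161, 0.0946]
tool_rot: [-3.088, 0.046, 0.802]
contact_force: [-2.1, 0.4, -1.2]
opening: 0.0438
time: 35.02
tool_pos: [0.6437, 0.0161, 0.0903]
tool_rot: [-3.088, 0.046, 0.802]
contact_force: [-2.5, -0.2, -1.7]
opening: 0.0442
time: 35.28
tool_pos: [0.6437, 0.016, 0.0896]
tool_rot: [-3.089, 0.046, 0.802]
contact_force: [-3.5, 1.2, -2.7]
opening: 0.044
```

```bash
python3 -m creep '[0,0,0,-0.003,0, 0,0,0,0,0]';python3 -m creep '[0.8,0,0,0,0, 0.8,0,0,0,0, 0.8,0,0,0,0, 0.8,0,0,0,0, 0.8,0,0,0.03,0, 0.8,0,0,0.04,0, 0.8,0,0,0.04,0, 0.8,0,0,0,0]'; python3 -c "
from h import *
st();c=snap('wrist','w20');snap('top','t20');d=snap('scene','s20');cv2.imwrite('pics/s20z.png',cv2.resize(d['image'][150:350,170:410,::-1],None,fx=3,fy=3,interpolation=2))"
```

```text
time: 35.52
tool_pos: [0.6436, 0.0161, 0.0896]
tool_rot: [-3.09, 0.045, 0.802]
contact_force: [-2.9, 1.0, -0.9]
opening: 0.0439
time: 36.52
tool_pos: [0.6452, 0.0155, 0.2014]
tool_rot: [-3.093, 0.043, 0.801]
contact_force: [-0.1, 0.8, -0.1]
opening: 0.0735
t 36.52 p [0.6452 0.0155 0.2014] r [-3.093  0.043  0.801] F [-0.1  0.8 -0.1] op 0.0735 q [-0.09  0.63  1.13 -0.    1.45  0.68]
```

View pics/s20z.png

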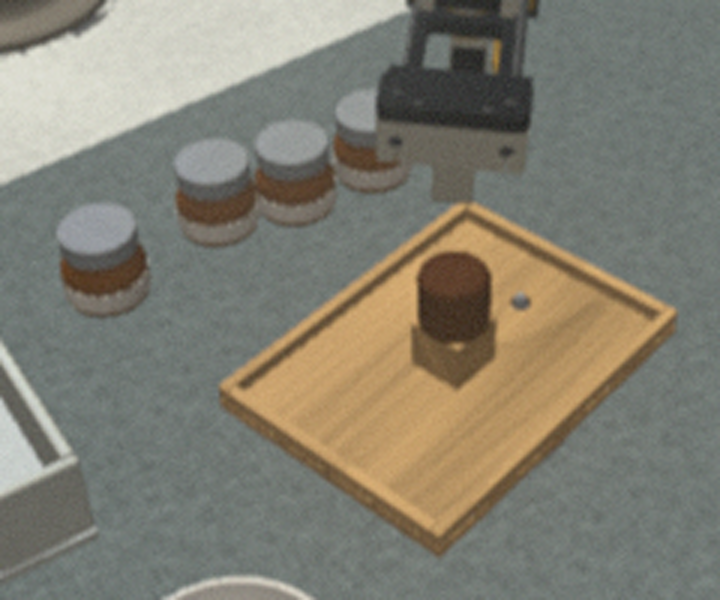

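View pics/w20.png

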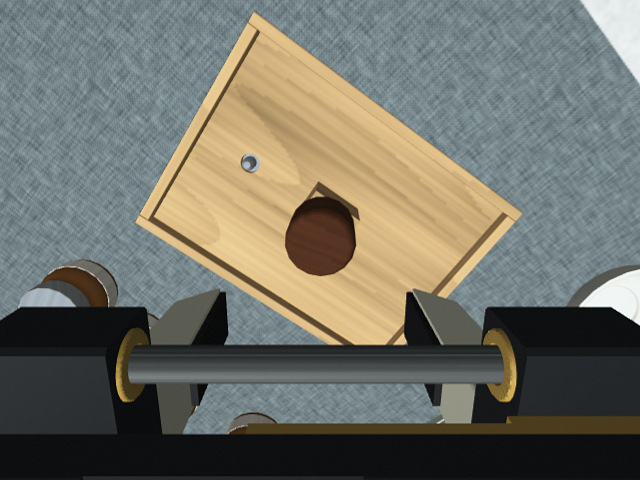

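View pics/t20.png

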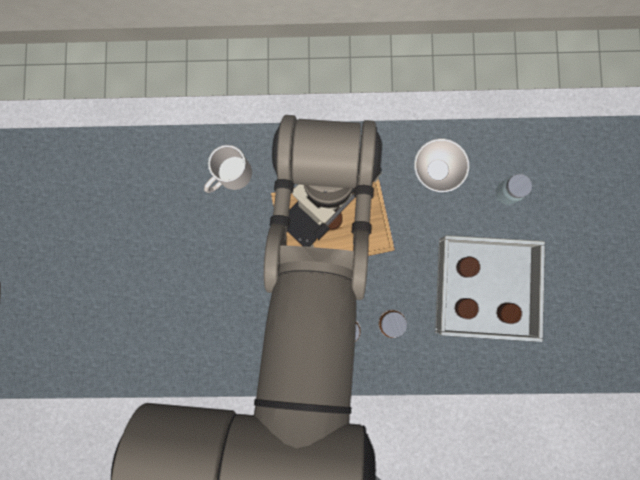

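```bash
python3 -c "
from h import *
s=load('s20');w=load('w20')
print(proj(s,[.6415,.0145,.104]),tri(w,(320,240),s,(321.3,240.7)))
# knob silhouette bottom at front, hub
q=np.array([proj(s,[.6415+.023*np.cos(t),.0145+.023*np.sin(t),.104]) for t in np.arange(0,6.3,.05)]);print(q.min(0),q.max(0),'obs top',150+252/3)
def sc(u,v): return (170+u/3,150+v/3)
# jars top centres z=.058
for p in [(97,230),(212,166),(293,146),(370,115)]: print(np.round(ray(s,*sc(*p),.058),4))
print([np.round(ray(s,*sc(*p),.04),4) for p in [(467,205),(677,312),(440,538),(222,390)]])
"
```

```text
(np.float64(321.35637246962324), np.float64(240.79715489778476)) (array([0.64189704, 0.01653938, 0.10208895]), np.float64(0.003030606132071127))
[308.6919967  232.44590232] [334.03028314 249.47383529] obs top 234.0
[ 0.4184 -0.1143  0.058 ]
[ 0.4077 -0.0163  0.058 ]
[0.4246 0.0417 0.058 ]
[0.4292 0.1074 0.058 ]
[array([0.5379, 0.111 , 0.04  ]), array([0.7072, 0.1479, 0.04  ]), array([ 0.7534, -0.0862,  0.04  ]), array([ 0.5811, -0.1204,  0.04  ])]
```

The knob is on the shaft, with its top at about 102 mm against 104 mm expected. Next are the jars, which I'll grip with the jaws along the tray's x (yaw about 1.765).

```bash
python3 -m creep '[1,-0.015,0.006,0,0.08, 1,-0.03,0.012,0,0.13, 1,-0.03,0.012,0,0.13, 1,-0.03,0.012,0,0.13, 1,-0.03,0.012,0,0.13, 1,-0.03,0.012,0,0.13, 1,-0.03,0.012,0,0.13, 1,-0.015,0.006,0,0.08, 1,0,0,0,0.02,1,0,0,0,0]'; python3 -c "
from h import *
st();c=snap('wrist','w21');s=snap('scene','s21')"
```

```text
time: 37.92
tool_pos: [0.4195, 0.1009, 0.1817]
tool_rot: [-3.06, 0.053, 1.793]
contact_force: [-0.6, 0.3, -0.8]
opening: 0.0916
t 37.92 p [0.4195 0.1009 0.1817] r [-3.06   0.053  1.793] F [-0.6  0.3 -0.8] op 0.0916 q [ 0.1   0.27  1.78 -0.07  1.17 -0.09]
```

View pics/w21.png

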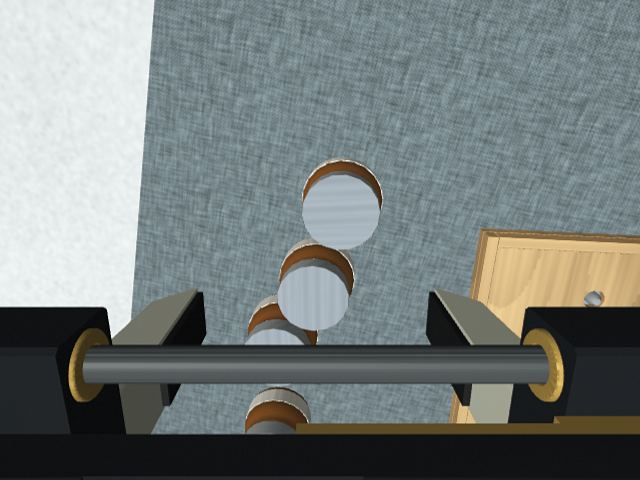

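View pics/s21.png

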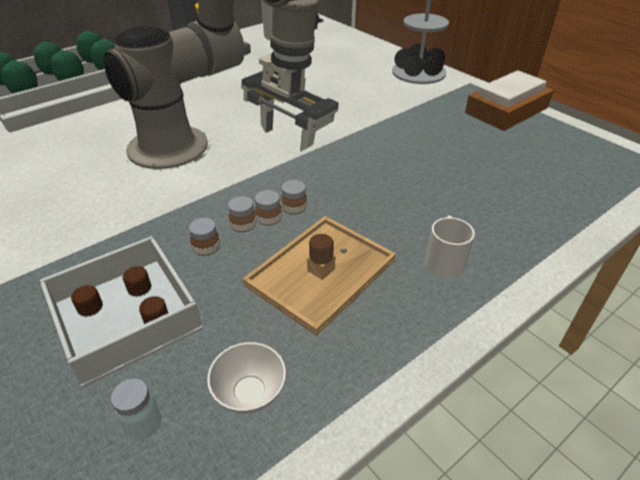

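```bash
python3 -c "
from h import *
from scipy.spatial.transform import Rotation as R
for r in [(-3.141,-.003,.273),(-3.136,.023,.199),(-3.137,.018,.196),(-3.109,.039,.808),(-3.112,.037,.798),(-3.092,.042,.805),(-3.093,.043,.801),(-3.06,.053,1.793)]: print(r,np.round(R.from_euler('xyz',r).as_matrix()[:2,2],3))
w=load('w21');s=load('s21')
for a,b in [((342,211),(294,187)),((314,294),(268,197.5))]: print(ray(w,*a,.058),ray(s,*b,.058))
for b in [(241,206),(203.5,227)]: print(ray(s,*b,.058))
"
```

```text
(-3.141, -0.003, 0.273) [0.003 0.001]
(-3.136, 0.023, 0.199) [-0.024  0.001]
(-3.137, 0.018, 0.196) [-0.019  0.001]
(-3.109, 0.039, 0.808) [-0.05  -0.006]
(-3.112, 0.037, 0.798) [-0.047 -0.006]
(-3.092, 0.042, 0.805) [-0.065  0.004]
(-3.093, 0.043, 0.801) [-0.065  0.003]
(-3.06, 0.053, 1.793) [-0.068 -0.069]
[0.42508652 0.11431351 0.058     ] [0.42611618 0.11157497 0.058     ]
[0.42012085 0.04929926 0.058     ] [0.42157054 0.04462751 0.058     ]
[ 0.41010664 -0.01700475  0.058     ]
[ 0.42082184 -0.11301252  0.058     ]
```

```bash
cat > l.py <<'E'
from h import *
from scipy.spatial.transform import Rotation as R
s=telemetry.observe();print(round(s['time'],2),'pos',np.round(s['tool_pos'],4),'lean',np.round(R.from_euler('xyz',s['tool_rot']).as_matrix()[:2,2],3),'yaw',round(s['tool_rot'][2],3),'q',np.round(s['qpos'],3),'F',np.round(s['contact_force'],1),'op',round(s['opening'],4))
E
python3 l.py; python3 -m creep '[1,0,0,0.06,0,1,0,0,0.06,0,1,0,0,0,0]'>/dev/null; python3 l.py;  python3 -m creep '[1,0,0,-0.06,0,1,0,0,-0.06,0,1,0,0,0,0]'>/dev/null; python3 l.py; python3 -m creep '[1,0.06,0,0,0,1,0.06,0,0,0,1,0,0,0,0]'>/dev/null; python3 l.py; python3 -m creep '[1,-0.06,0,0,0,1,-0.06,0,0,0,1,0,0,0,0]'>/dev/null; python3 l.py
```

```text
38.02 pos [0.4197 0.1008 0.1818] lean [-0.068 -0.07 ] yaw 1.792 q [ 0.104  0.271  1.777 -0.068  1.169 -0.087] F [ 0.1 -0.1  0.1] op 0.0917
38.4 pos [0.4208 0.0996 0.3041] lean [-0.071 -0.07 ] yaw 1.788 q [ 0.101  0.169  1.558 -0.063  1.492 -0.106] F [ 0.3  0.4 -1.1] op 0.0919
38.77 pos [0.4219 0.0987 0.181 ] lean [-0.069 -0.069] yaw 1.784 q [ 0.098  0.275  1.774 -0.068  1.168 -0.083] F [ 0.5 -0.5  0.6] op 0.0921
39.15 pos [0.5461 0.0981 0.1849] lean [-0.068 -0.069] yaw 1.782 q [ 0.076  0.481  1.439 -0.067  1.295 -0.112] F [-0.  -0.2  0.4] op 0.0919
39.52 pos [0.4225 0.0976 0.1873] lean [-0.068 -0.069] yaw 1.78 q [ 0.096  0.269  1.764 -0.067  1.185 -0.084] F [ 1.  -0.1  0. ] op 0.0918
```

```bash
python3 -m creep '[1,0,0,0,0.15,1,0,0,0,0.15,1,0,0,0,0]'>/dev/null; python3 l.py;  python3 -m creep '[1,0,0,0,-0.15,1,0,0,0,-0.15,1,0,0,0,0]'>/dev/null; python3 l.py; python3 -m creep '[1,0,0.06,0,0,1,0,0.06,0,0,1,0,0,0,0]'>/dev/null; python3 l.py; python3 -m creep '[1,0,-0.06,0,0,1,0,-0.06,0,0,1,0,0,0,0]'>/dev/null; python3 l.py
```

```text
39.9 pos [0.4248 0.0977 0.1926] lean [-0.036 -0.085] yaw 2.086 q [ 0.109  0.251  1.772 -0.088  1.165 -0.367] F [-0.3 -0.2  0.1] op 0.0916
40.27 pos [0.427  0.0977 0.1954] lean [-0.056 -0.07 ] yaw 1.768 q [ 0.096  0.26   1.75  -0.069  1.194 -0.071] F [-0.   0.2  0.4] op 0.0918
40.65 pos [0.429  0.2202 0.197 ] lean [-0.052 -0.069] yaw 1.768 q [ 0.346  0.341  1.628 -0.05   1.246  0.169] F [-0.7 -0.2 -0.2] op 0.0915
41.02 pos [0.4294 0.0968 0.1976] lean [-0.05  -0.071] yaw 1.775 q [ 0.095  0.258  1.746 -0.071  1.195 -0.08 ] F [ 1.  -0.2  0.1] op 0.0917
```

```bash
python3 -m creep '[1,-0.002,0.008,-0.03,0, 1,-0.002,0.008,-0.03,0, 1,0,0,-0.03,0, 1,0,0,-0.02,0, 1,0,0,0,0, 1,0,0,0,0]'>/dev/null; python3 l.py; python3 -c "
from h import *
snap('wrist','w22')"
```

```text
41.77 pos [0.4274 0.1125 0.0876] lean [-0.044 -0.07 ] yaw 1.776 q [ 0.129  0.409  1.886 -0.081  0.901 -0.022] F [-0.  -0.4  1.1] op 0.0917
```

View pics/w22.png

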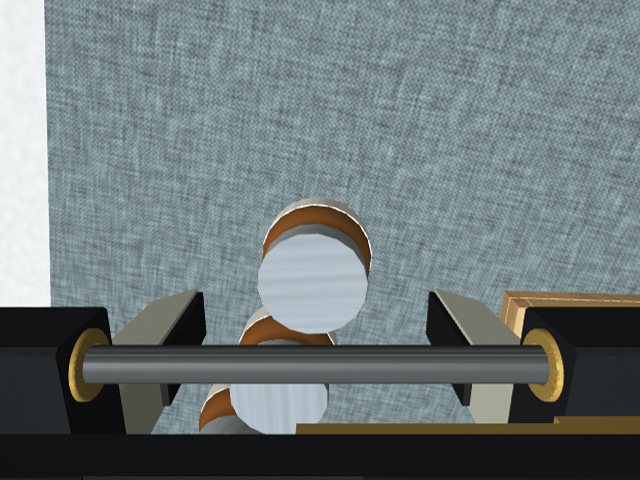

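```bash
python3 -c "
from h import *
print(ray(load('w22'),313,283.5,.058), ray(load('w22'),280,400,.058))"
```

```text
[0.42480156 0.1141035  0.058     ] [0.4212411  0.04389333 0.058     ]
```

```bash
python3 -m creep '[1,-0.002,0.001,-0.02,0, 1,0,0,-0.02,0, 1,0,0,-0.013,0, 1,0,0,0,0, 0,0,0,0,0, 0,0,0,0,0, 0,0,0,0,0, 0,0,0,0,0]' 25 >/dev/null; python3 l.py; python3 -m creep '[0,0,0,0.02,0, 0,0,0,0.04,0, 0,0,0,0.04,0,0,0,0,0.04,0, 0,0,0,0,0]'>/dev/null; python3 l.py
```

```text
42.83 pos [0.4291 0.1141 0.0387] lean [-0.033 -0.069] yaw 1.776 q [ 0.132  0.493  1.932 -0.092  0.761 -0.003] F [-1.9 -1.1  0.5] op 0.0565
43.45 pos [0.4273 0.1139 0.1813] lean [-0.037 -0.069] yaw 1.776 q [ 0.132  0.274  1.773 -0.069  1.141 -0.041] F [ 0.5  0.4 -3.2] op 0.0528
```

```bash
python3 l.py; python3 -c "
from h import *
snap('wrist','w23');d=snap('scene','s23');cv2.imwrite('pics/s23z.png',cv2.resize(d['image'][60:260,180:400,::-1],None,fx=3,fy=3,interpolation=2))"
```

```text
43.45 pos [0.4273 0.1139 0.1813] lean [-0.037 -0.069] yaw 1.776 q [ 0.132  0.274  1.773 -0.069  1.141 -0.041] F [ 0.5  0.4 -3.2] op 0.0528
```

View pics/s23z.png

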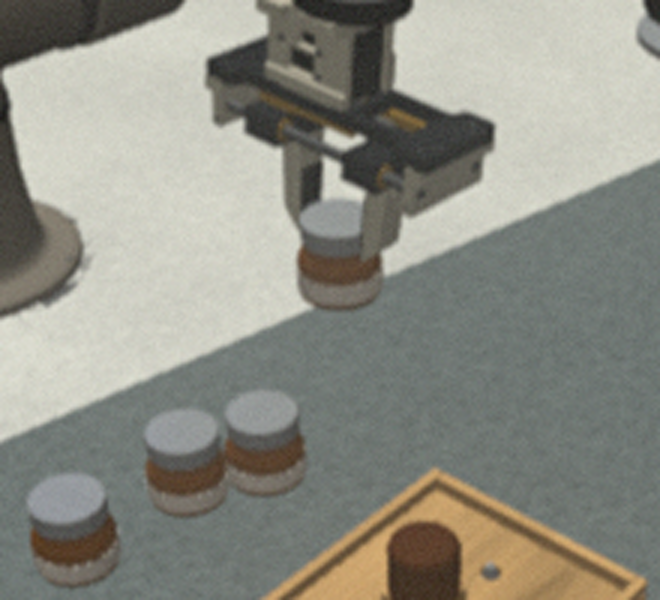

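View pics/w23.png

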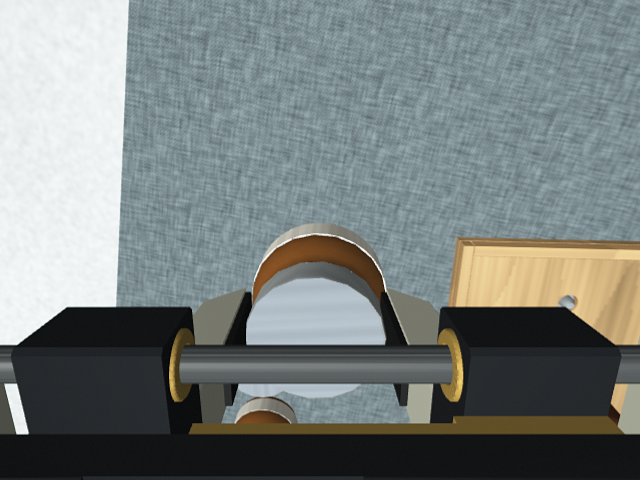

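```bash
python3 -m creep '[0,0.02,-0.002,0,0, 0,0.04,-0.003,0,0, 0,0.04,-0.003,0,0, 0,0.04,-0.003,0,0, 0,0.04,-0.003,0,0, 0,0.04,-0.003,0,0, 0,0.02,-0.002,0,0, 0,0,0,0,0]' 30 >/dev/null; python3 l.py; python3 -c "
from h import *
snap('wrist','w24')"
```

```text
44.55 pos [0.6633 0.093  0.1564] lean [-0.078 -0.072] yaw 1.778 q [ 0.057  0.723  1.082 -0.068  1.419 -0.135] F [-1.4 -0.2 -3.2] op 0.0524
```

View pics/w24.png

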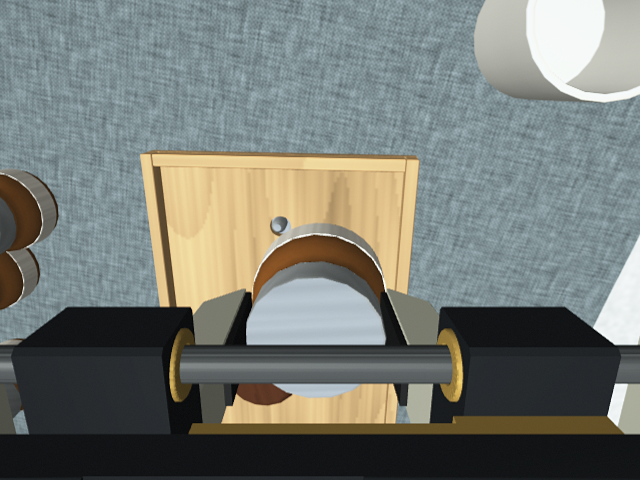

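```bash
python3 -m creep '[0,0.005,0,-0.02,0, 0,0.005,0.0005,-0.02,0, 0,0,0,-0.02,0, 0,0,0,-0.01,0, 0,0,0,0,0, 0,0,0,0,0]' >/dev/null; python3 l.py; python3 -c "
from h import *
c=snap('wrist','w25');d=snap('scene','s25');cv2.imwrite('pics/s25z.png',np.hstack([cv2.resize(d['image'][160:340,240:400,::-1],(400,450),interpolation=2),cv2.resize(c['image'][100:430,180:480,::-1],(400,450))]))"
```

```text
45.35 pos [0.6691 0.0946 0.0786] lean [-0.086 -0.072] yaw 1.78 q [ 0.058  0.807  1.139 -0.07   1.287 -0.126] F [ 1.2  0.4 -2.7] op 0.0527
```

View pics/s25z.png

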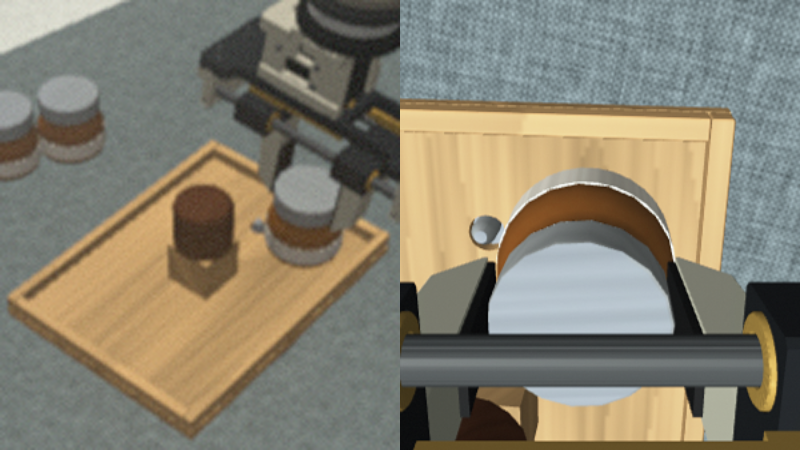

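```bash
python3 -m creep '[0,0.003,0,-0.006,0, 0,0,0,0,0]'  >/dev/null; python3 l.py; python3 -m creep '[0,0,0,-0.003,0, 0,0,0,0,0]'  >/dev/null; python3 l.py;python3 -m creep '[0,0,0,-0.003,0, 0,0,0,0,0]'  >/dev/null; python3 l.py
```

```text
45.7 pos [0.673  0.0946 0.0736] lean [-0.083 -0.072] yaw 1.78 q [ 0.058  0.817  1.131 -0.07   1.281 -0.125] F [-0.1  0.3 -3.2] op 0.0523
45.95 pos [0.6737 0.0947 0.0722] lean [-0.081 -0.072] yaw 1.779 q [ 0.058  0.818  1.133 -0.07   1.276 -0.125] F [-1.5 -0.5 -2.6] op 0.0524
46.2 pos [0.674  0.0948 0.0723] lean [-0.079 -0.072] yaw 1.779 q [ 0.058  0.818  1.134 -0.07   1.274 -0.124] F [-0.2 -0.2 -2.6] op 0.0525
```

```bash
python3 -m creep '[0,0,0,-0.006,0, 0,0,0,0,0]'  >/dev/null; python3 l.py;  python3 -c "
from h import *
c=snap('wrist','w26');d=snap('scene','s26');cv2.imwrite('pics/s26z.png',np.hstack([cv2.resize(d['image'][200:290,320:410,::-1],(450,450),interpolation=2)]))"
```

```text
46.45 pos [0.6742 0.0954 0.072 ] lean [-0.076 -0.071] yaw 1.779 q [ 0.059  0.817  1.136 -0.07   1.27  -0.123] F [ 1.   0.3 -2.8] op 0.0526
```

View pics/s26z.png

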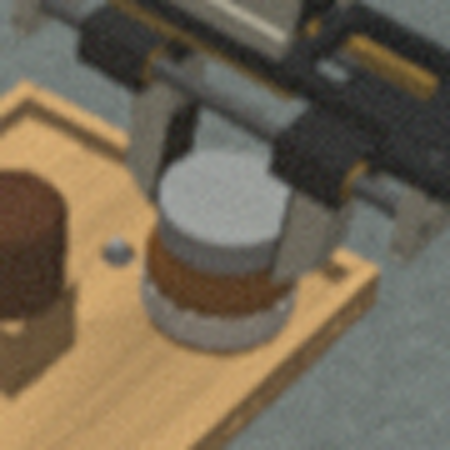

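```bash
python3 -m creep '[0.62,0,0,0,0, 0.66,0,0,0,0, 0.7,0,0,0,0, 0.8,0,0,0,0, 0.85,0,0,0,0]'  >/dev/null; python3 l.py; python3 -m creep '[0.85,0,0,0.03,0, 0.85,0,0,0.04,0, 0.85,-0.02,0,0.04,0, 0.85,0,0,0,0]'  >/dev/null; python3 l.py;  python3 -c "
from h import *
c=snap('wrist','w27');d=snap('scene','s27');cv2.imwrite('pics/s27z.png',np.hstack([cv2.resize(d['image'][160:340,240:400,::-1],(400,450),interpolation=2),cv2.resize(c['image'][100:430,100:500,::-1],(400,450))]))"
```

```text
47.17 pos [0.6742 0.0951 0.069 ] lean [-0.078 -0.071] yaw 1.779 q [ 0.059  0.821  1.137 -0.07   1.267 -0.124] F [ 0.4  0.  -0.4] op 0.0769
47.67 pos [0.6531 0.095  0.1809] lean [-0.08  -0.071] yaw 1.779 q [ 0.06   0.687  1.083 -0.067  1.456 -0.135] F [ 0.2 -0.3  1.2] op 0.0781
```

View pics/s27z.png

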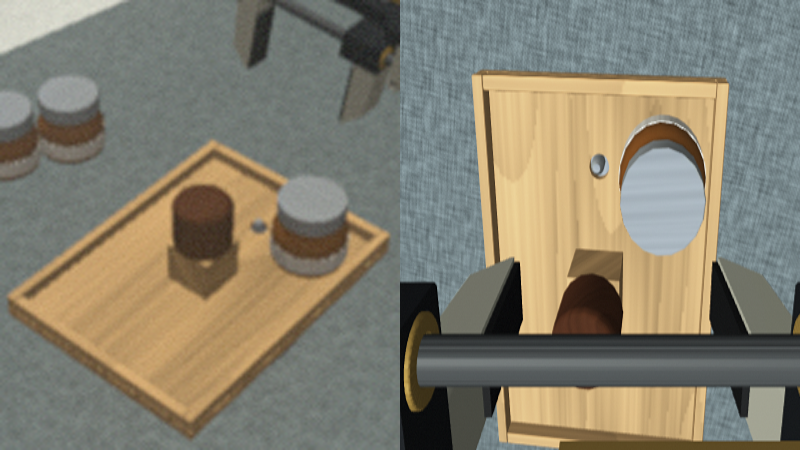

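Jar 4 stands upright in its corner of the tray. Next is jar 3.

```bash
python3 -m creep '[1,-0.02,-0.005,0,0, 1,-0.04,-0.009,0,0, 1,-0.04,-0.009,0,0, 1,-0.04,-0.009,0,0, 1,-0.04,-0.009,0,0, 1,-0.035,-0.008,-0.02,0, 1,-0.016,-0.002,-0.03,0, 1,0,0,-0.025,0, 1,0,0,0,0,1,0,0,0,0]' >/dev/null; python3 l.py; python3 -c "
from h import *
snap('wrist','w28')"
```

```text
49.02 pos [0.409  0.0417 0.0857] lean [-0.11  -0.072] yaw 1.779 q [-0.028  0.396  1.924 -0.093  0.932 -0.174] F [-0.1  0.5 -0.6] op 0.0913
```

View pics/w28.png

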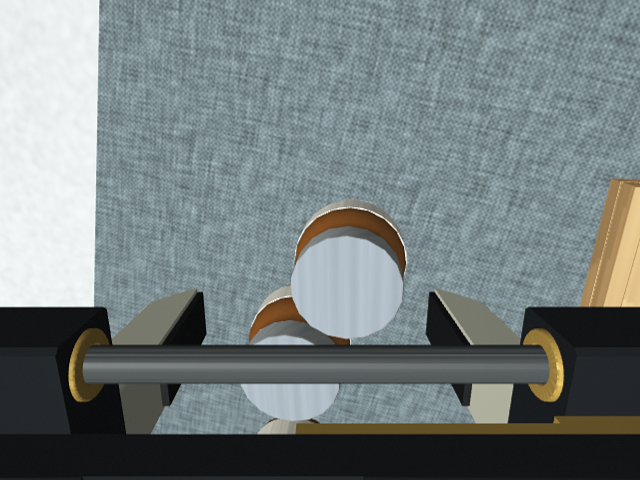

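```bash
python3 -m creep '[1,0,0,0.04,0.18,1,0,0,0,0.18,1,0,0,0,0.18,1,0,0,0,0.18,1,0,0,0,0,1,0,0,0,-0.18,1,0,0,0,-0.18,1,0,0,0,-0.18,1,0,0,0,-0.18,1,0,0,0,0]'>/dev/null; python3 l.py
```

```text
50.33 pos [0.4149 0.0419 0.133 ] lean [-0.101 -0.077] yaw 1.764 q [-0.023  0.327  1.861 -0.092  1.056 -0.164] F [-0.1 -0.  -0.8] op 0.0919
```

```bash
python3 -m creep '[1,0.02,0,0.04,0.18,1,0.02,0,0.03,0.18,1,0.02,0,0,0.18,1,0.02,0,0,0.18,1,0,0,0,0.18,1,0,0,0,0.18,1,0,0,0,0.18,1,0,0,0,0.18,1,0,0,0,0.18,1,0,0,0,0.18,1,0,0,0,0.18,1,0,0,0,0.18]'>/dev/null; python3 l.py
```

```text
51.83 pos [0.4974 0.0431 0.2078] lean [ 0.13  -0.033] yaw -2.271 q [-0.05   0.247  1.734 -0.031  1.028 -2.474] F [0.1 0.5 0.5] op 0.0916
```

```bash
python3 -m creep '[1,0.05,0,0,0.1,1,0.05,0,0,0.1,1,0.05,0,0,0.05,1,0.03,0,0,0,1,-0.05,0,0,0,1,-0.05,0,0,0,1,-0.05,0,0,0,1,-0.05,0,0,0,1,-0.04,0,0,0,1,0,0,0,0]'>/dev/null; python3 l.py
```

```text
53.08 pos [0.4359 0.0433 0.2026] lean [ 0.127 -0.   ] yaw -1.992 q [-0.084  0.141  1.889  0.012  0.985 -2.807] F [ 0.3 -0.7  0.3] op 0.0918
```

```bash
python3 -m creep '[1,0,0,-0.03,0,1,0,0,-0.03,0,1,0,0,-0.03,0,1,0,0,-0.02,0,1,0,0,0,0]'>/dev/null; python3 l.py;python3 -m creep '[1,0,0,0.06,0,1,0,0,0.05,0,1,0,0,0,0]'>/dev/null; python3 l.py
```

```text
53.7 pos [0.442  0.043  0.0921] lean [ 0.137 -0.002] yaw -1.985 q [-0.083  0.316  2.037  0.016  0.651 -2.819] F [-0.2 -0.6 -0.7] op 0.0918
54.08 pos [0.4444 0.0428 0.2075] lean [ 0.14  -0.002] yaw -1.983 q [-0.083  0.144  1.871  0.011  0.987 -2.814] F [ 0.5  0.2 -1.1] op 0.0919
```

```bash
python3 -c "
from h import *
c=load('w28');print(ray(c,348,284,.058),ray(c,292,370,.058))
snap('wrist','w29');snap('scene','s29')";python3 l.py
```

```text
[0.42031956 0.04788171 0.058     ] [ 0.4037649  -0.00578575  0.058     ]
54.17 pos [0.4421 0.043  0.2039] lean [ 0.133 -0.002] yaw -1.983 q [-0.083  0.148  1.876  0.011  0.985 -2.814] F [-0.5  0.1 -0.4] op 0.0918
```

View pics/w29.png

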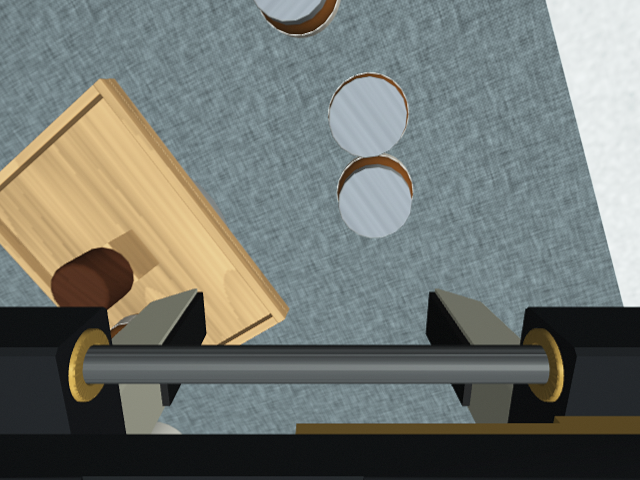

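View pics/s29.png

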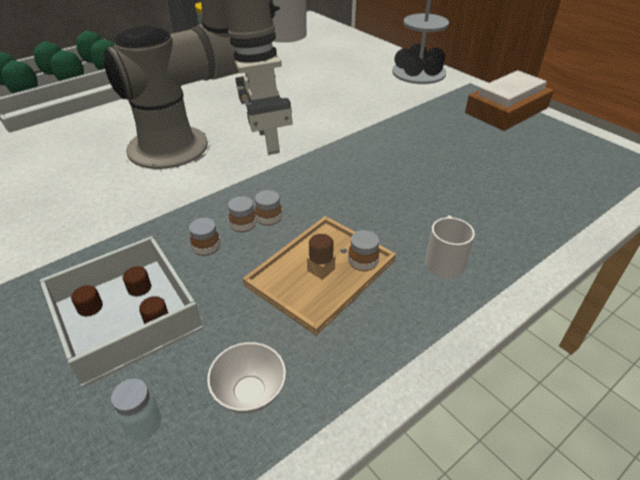

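```bash
python3 -m creep '[1,-0.01,0.001,-0.03,0, 1,-0.011,0.001,-0.03,0, 1,0,0,-0.03,0, 1,0,0,-0.025,0, 1,0,0,0,0, 1,0,0,0,0]' >/dev/null; python3 l.py; python3 -c "
from h import *
snap('wrist','w30')"
```

```text
54.92 pos [0.4172 0.0453 0.082 ] lean [ 0.124 -0.001] yaw -1.982 q [-0.082  0.305  2.097  0.016  0.616 -2.822] F [0.6 0.7 0.7] op 0.0919
```

View pics/w30.png

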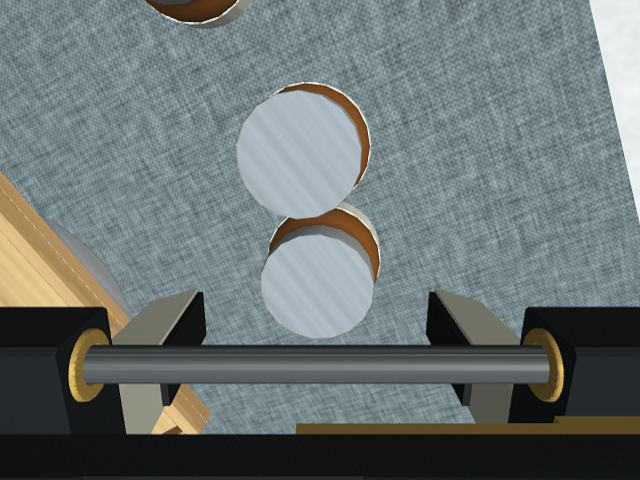

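```bash
python3 -m creep '[1,0.001,0,-0.02,0, 1,0,0,-0.018,0, 1,0,0,-0.01,0, 1,0,0,0,0]' >/dev/null; python3 l.py; python3 -m creep '[0,0,0,0,0, 0,0,0,0,0, 0,0,0,0,0, 0,0,0,0,0]' 30 >/dev/null; python3 l.py; python3 -m creep '[0,0,0,0.02,0, 0,0,0,0.04,0, 0,0,0,0.04,0,0,0,0,0.04,0, 0,0,0,0,0,0,0,0,0,0]'>/dev/null; python3 l.py; python3 -c "
from h import *
snap('wrist','w31');d=snap('scene','s31');cv2.imwrite('pics/s31z.png',cv2.resize(d['image'][60:260,180:400,::-1],None,fx=3,fy=3,interpolation=2))"
```

```text
55.48 pos [0.4214 0.0451 0.0364] lean [ 0.132 -0.002] yaw -1.982 q [-0.082  0.406  2.138  0.02   0.466 -2.827] F [ 0.  -0.5 -1. ] op 0.0919
55.98 pos [0.4224 0.0451 0.0381] lean [ 0.135 -0.002] yaw -1.981 q [-0.081  0.402  2.137  0.02   0.468 -2.827] F [ 0.  -0.5  0.6] op 0.0567
56.73 pos [0.4191 0.0453 0.1803] lean [ 0.128 -0.001] yaw -1.982 q [-0.082  0.138  1.963  0.012  0.912 -2.816] F [-0.7 -0.4 -1.2] op 0.0526
```

View pics/s31z.png

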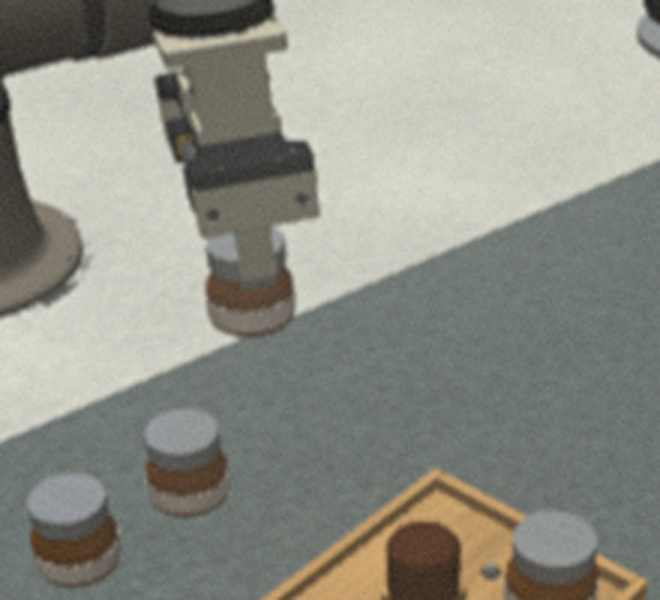

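```bash
python3 -m creep '[0,0.02,-0.012,0,0, 0,0.035,-0.02,0,0, 0,0.035,-0.02,0,0, 0,0.035,-0.02,0,0, 0,0.035,-0.02,0,0, 0,0.02,-0.013,0,0, 0,0.01,-0.005,0,0, 0,0,0,0,0, 0,0,0,0,0]' 30 >/dev/null; python3 l.py; python3 -c "
from h import *
snap('wrist','w32');snap('scene','s32')"
```

```text
57.95 pos [ 0.6077 -0.0664  0.1655] lean [0.102 0.005] yaw -1.982 q [-0.25   0.499  1.468  0.034  1.077 -2.993] F [-0.2  0.1 -2.5] op 0.0528
```

View pics/w32.png

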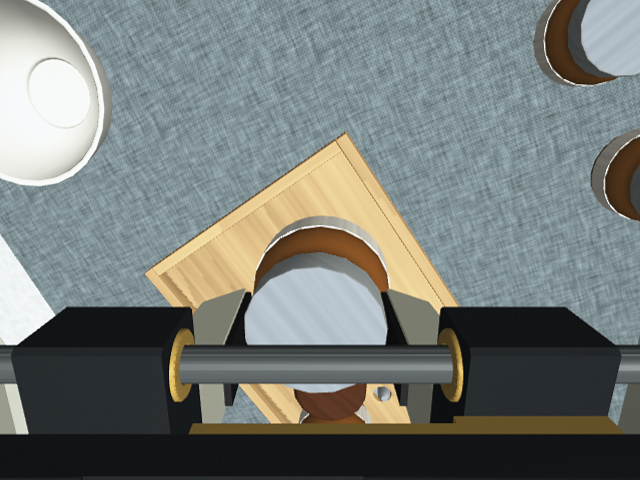

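View pics/s32.png

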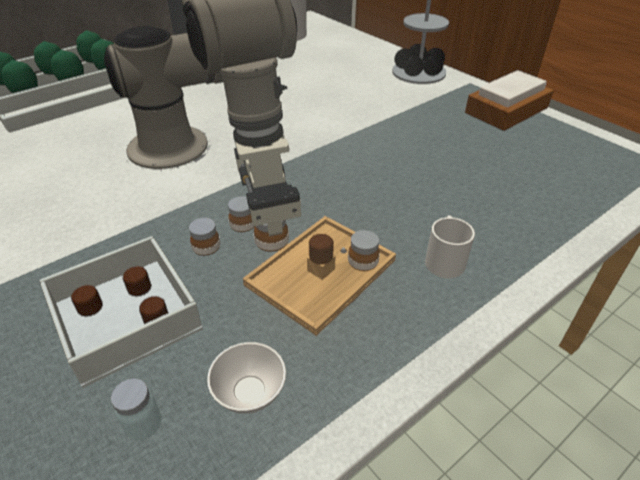

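```bash
python3 -m creep '[0,0,0,-0.03,0, 0,0,0,-0.03,0, 0,0,0,-0.02,0, 0,0,0,0,0, 0,0,0,0,0]' 30 >/dev/null; python3 l.py; python3 -c "
from h import *
c=snap('wrist','w33');d=snap('scene','s33');cv2.imwrite('pics/s33z.png',np.hstack([cv2.resize(d['image'][160:340,220:400,::-1],(400,400),interpolation=2),cv2.resize(c['image'][100:430,150:480,::-1],(400,400))]))"
```

```text
58.67 pos [ 0.6075 -0.0646  0.0878] lean [0.109 0.003] yaw -1.979 q [-0.247  0.583  1.562  0.038  0.892 -3.   ] F [ 0.1 -0.5 -2.4] op 0.0523
```

View pics/s33z.png

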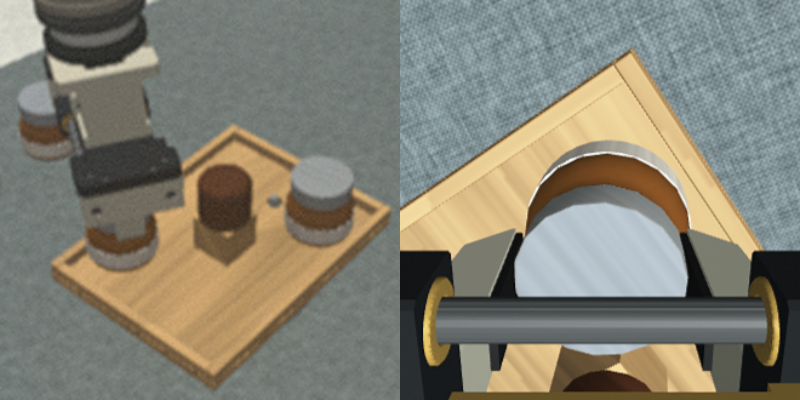

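```bash
cat >> h.py <<'E'
def tf(p):
    d=np.array(p[:2])-np.array([.6415,.0145]);c,s=np.cos(.195),np.sin(.195);return np.array([c*d[0]+s*d[1],-s*d[0]+c*d[1]])
E
python3 -c "
from h import *
c=load('w33');f=ray(c,327,216,.05);y=-1.979;p=f[:2]-.03*np.array([np.cos(y),np.sin(y)]);print(p,tf(p))"
```

```text
[ 0.60559971 -0.06455741] [-0.05053858 -0.07060281]
```

```bash
python3 -m creep '[0,0.0045,0,-0.006,0, 0,0,0,-0.007,0,0,0,0,0,0]' >/dev/null; python3 l.py; python3 -m creep '[0,0,0,-0.005,0, 0,0,0,0,0]' >/dev/null; python3 l.py; python3 -m creep '[0,0,0,-0.004,0, 0,0,0,0,0]' >/dev/null; python3 l.py
```

```text
59.15 pos [ 0.6131 -0.0648  0.0755] lean [0.111 0.003] yaw -1.979 q [-0.245  0.606  1.559  0.039  0.869 -2.999] F [-1.1  0.1 -2.4] op 0.0527
59.4 pos [ 0.613  -0.0648  0.0699] lean [0.111 0.003] yaw -1.979 q [-0.245  0.613  1.564  0.039  0.858 -3.   ] F [-0.3  1.5 -1.5] op 0.0524
59.65 pos [ 0.6146 -0.0654  0.0694] lean [0.116 0.002] yaw -1.979 q [-0.245  0.614  1.564  0.039  0.852 -3.   ] F [ 0.4 -0.9 -2.9] op 0.0527
```

Contact came at z ≈ 0.0695 and the tool is pivoting, so I'll release.

```bash
python3 -m creep '[0.62,0,0,0,0, 0.66,0,0,0,0, 0.7,0,0,0,0, 0.8,0,0,0,0, 0.85,0,0,0,0]'  >/dev/null; python3 l.py; python3 -m creep '[0.85,0,0,0.03,0, 0.85,0,0,0.04,0, 0.85,-0.02,0,0.04,0, 0.85,0,0,0,0,0.85,0,0,0,0]'  >/dev/null; python3 l.py;  python3 -c "
from h import *
c=snap('wrist','w34');d=snap('scene','s34');cv2.imwrite('pics/s34z.png',np.hstack([cv2.resize(d['image'][160:340,180:400,::-1],(440,400),interpolation=2),cv2.resize(c['image'][50:430,100:480,::-1],(360,400))]))"
```

```text
60.27 pos [ 0.6151 -0.0655  0.0695] lean [0.117 0.001] yaw -1.979 q [-0.245  0.615  1.564  0.039  0.851 -3.   ] F [ 0.3 -0.3  0.3] op 0.0765
60.9 pos [ 0.5936 -0.0652  0.1809] lean [0.114 0.002] yaw -1.979 q [-0.254  0.453  1.5    0.035  1.078 -2.999] F [-0.  -0.6  0.1] op 0.0783
```

View pics/s34z.png

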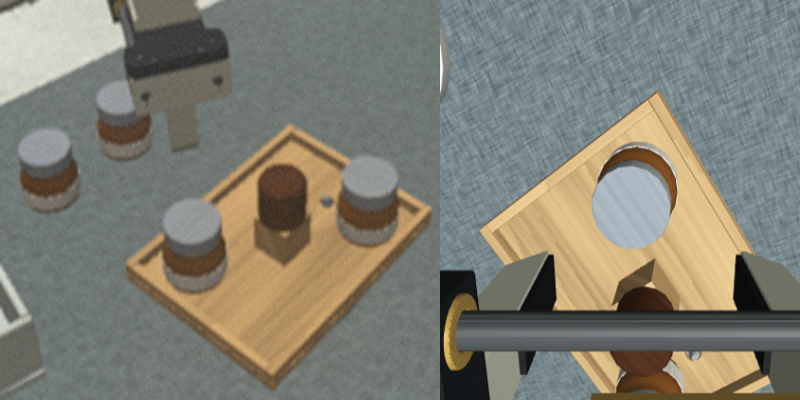

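Two jars are in place. Next is jar 2, and I'll grip it a little higher so the gripper body clears the knob.

```bash
python3 -m creep '[1,-0.02,0.006,0,0, 1,-0.035,0.009,0,0.03, 1,-0.035,0.009,0,0.05, 1,-0.035,0.009,0,0.06, 1,-0.035,0.009,0,0.06, 1,-0.02,0.005,-0.02,0.05, 1,-0.005,0.001,-0.03,0, 1,0,0,-0.03,0, 1,0,0,0,0,1,0,0,0,0]' >/dev/null; python3 l.py; python3 -c "
from h import *
snap('wrist','w35')"
```

```text
62.25 pos [0.4067 0.0142 0.0903] lean [ 0.087 -0.016] yaw -1.758 q [-0.152  0.284  2.09  -0.005  0.679 -3.103] F [0.  0.1 0. ] op 0.0917
```

View pics/w35.png

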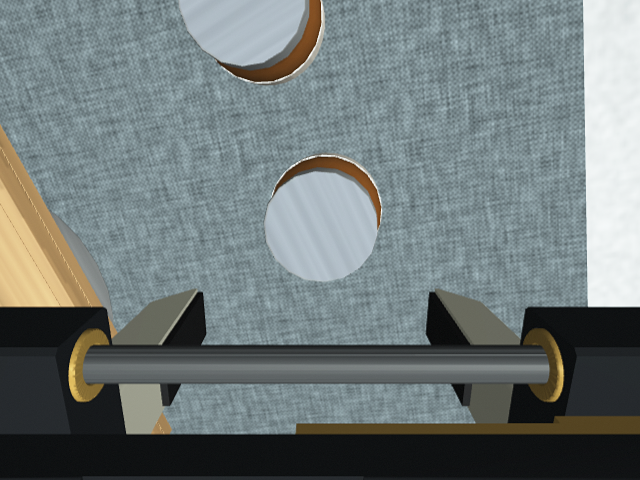

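```bash
python3 -c "
from h import *
print(ray(load('w35'),322,226,.058))"; python3 -m creep '[1,0.001,-0.006,0,-0.07, 1,0,-0.012,0,-0.07, 1,0,-0.013,0,0, 1,0,0,0,0]' >/dev/null; python3 l.py; python3 -c "
from h import *
snap('wrist','w36')"
```

```text
[ 0.401499   -0.01399773  0.058     ]
62.8 pos [ 0.4103 -0.0185  0.0936] lean [ 0.091 -0.03 ] yaw -1.9 q [-0.225  0.281  2.081 -0.014  0.685 -3.027] F [ 0.2  0.6 -0.4] op 0.0918
```

View pics/w36.png

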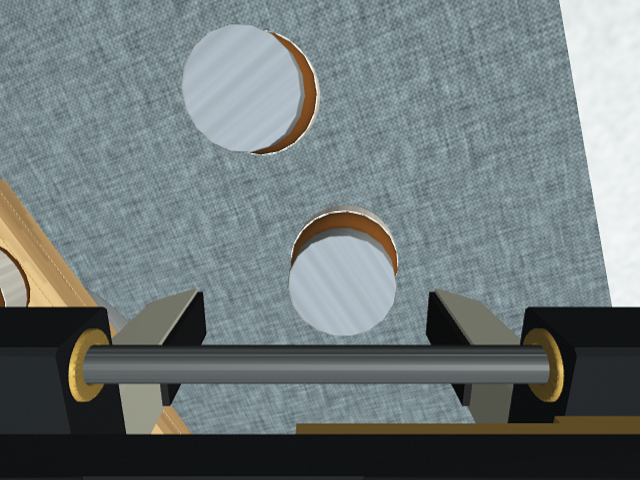

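```bash
python3 -c "
from h import *
print(ray(load('w36'),343,285,.058))
c=snap('scene','s36');cv2.imwrite('pics/s36z.png',cv2.resize(c['image'][180:270,180:300,::-1],None,fx=5,fy=5,interpolation=2))"
```

```text
[ 0.40148147 -0.01409481  0.058     ]
```

View pics/s36z.png

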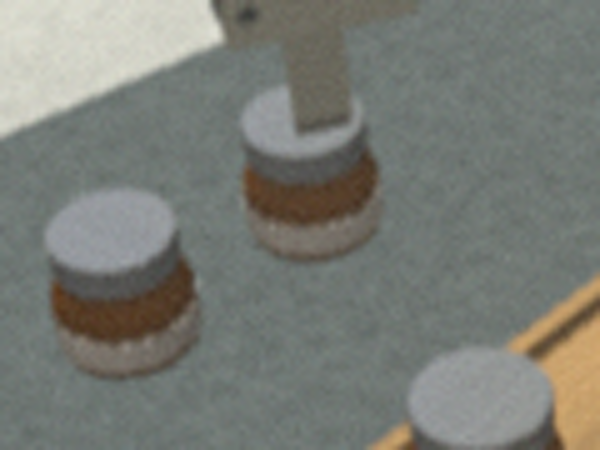

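```bash
python3 -m creep '[1,-0.006,0.003,-0.018,0, 1,0,0,-0.018,0, 1,0,0,-0.012,0, 1,0,0,0,0]' >/dev/null; python3 l.py; python3 -m creep '[0,0,0,0,0, 0,0,0,0,0, 0,0,0,0,0, 0,0,0,0,0,0,0,0,0,0]' 30 >/dev/null; python3 l.py; python3 -m creep '[0,0,0,0.02,0, 0,0,0,0.04,0, 0,0,0,0.04,0,0,0,0,0.04,0, 0,0,0,0,0,0,0,0,0,0]'>/dev/null; python3 l.py; python3 -c "
from h import *
snap('wrist','w37');d=snap('scene','s37');cv2.imwrite('pics/s37z.png',cv2.resize(d['image'][60:260,150:370,::-1],None,fx=3,fy=3,interpolation=2))"
```

```text
63.4 pos [ 0.4042 -0.0139  0.0449] lean [ 0.091 -0.029] yaw -1.897 q [-0.217  0.375  2.148 -0.018  0.523 -3.017] F [ 0.4 -0.1 -0.5] op 0.0914
64.03 pos [ 0.405  -0.0138  0.0463] lean [ 0.094 -0.03 ] yaw -1.896 q [-0.217  0.372  2.147 -0.018  0.525 -3.018] F [ 0.1 -0.3 -1.3] op 0.0529
64.78 pos [ 0.4021 -0.0133  0.1885] lean [ 0.088 -0.028] yaw -1.896 q [-0.217  0.113  1.963 -0.011  0.974 -3.027] F [-0.5  0.8 -1.7] op 0.0524
```

View pics/s37z.png

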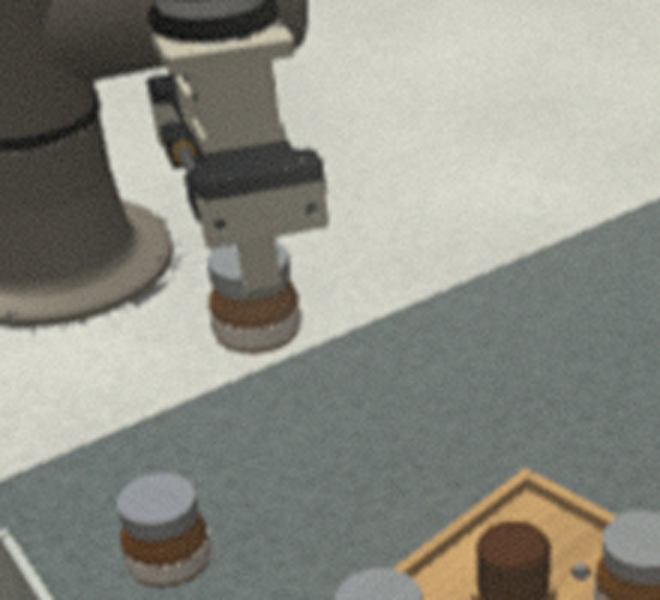

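```bash
python3 -m creep '[0,0.02,-0.002,0,0, 0,0.04,-0.005,0.002,0, 0,0.04,-0.005,0.002,0, 0,0.04,-0.005,0.002,0, 0,0.04,-0.005,0.002,0, 0,0.04,-0.005,0.002,0,0,0.04,-0.004,0.002,0, 0,0.02,-0.002,0,0, 0,0.01,-0.001,0,0, 0,0,0,0,0, 0,0,0,0,0]' 30 >/dev/null; python3 l.py
```

```text
66.25 pos [ 0.6935 -0.0473  0.1776] lean [ 0.052 -0.022] yaw -1.897 q [-0.172  0.669  1.123 -0.013  1.295 -2.985] F [-1.1  0.3 -1.8] op 0.0525
```

```bash
python3 -m creep '[0,0.003,0,-0.03,0, 0,0.002,0,-0.03,0, 0,0,0,-0.02,0, 0,0,0,0,0, 0,0,0,0,0]' 30 >/dev/null; python3 l.py; python3 -c "
from h import *
c=snap('wrist','w38');d=snap('scene','s38');cv2.imwrite('pics/s38z.png',np.hstack([cv2.resize(d['image'][160:340,220:400,::-1],(400,400),interpolation=2),cv2.resize(c['image'][100:430,150:480,::-1],(400,400))]))"
```

```text
66.88 pos [ 0.6963 -0.0469  0.0963] lean [ 0.051 -0.022] yaw -1.897 q [-0.171  0.743  1.212 -0.014  1.132 -2.981] F [-0.2  0.6 -1.3] op 0.0527
```

View pics/s38z.png

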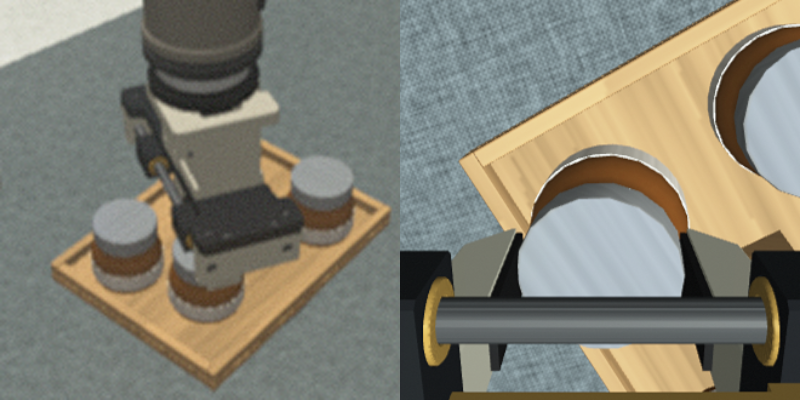

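```bash
python3 -c "
from h import *
c=load('w38');f=ray(c,325,219.6,.05);y=-1.897;p=f[:2]-.03*np.array([np.cos(y),np.sin(y)]);print(p,tf(p),tf([.6963,-.0469]))
s=load('s38'); print('jar3',[tf(ray(s,220+u*.45,160+v*.45,.028)) for u,v in [(126,262)]])"
```

```text
[ 0.69500606 -0.04478841] [ 0.04100389 -0.06853244] [ 0.04186415 -0.07085473]
jar3 [array([-0.05110908, -0.06986789])]
```

```bash
python3 -m creep '[0,0.0045,-0.002,-0.008,0, 0,0,0,-0.007,0,0,0,0,0,0]' >/dev/null; python3 l.py; python3 -m creep '[0,0,0,-0.005,0, 0,0,0,0,0]' >/dev/null; python3 l.py; python3 -m creep '[0,0,0,-0.004,0, 0,0,0,0,0]' >/dev/null; python3 l.py
```

```text
67.35 pos [ 0.7019 -0.0492  0.082 ] lean [ 0.054 -0.022] yaw -1.897 q [-0.173  0.766  1.208 -0.014  1.11  -2.983] F [ 0.3 -0.1 -2.9] op 0.0525
67.6 pos [ 0.7018 -0.0492  0.0765] lean [ 0.054 -0.022] yaw -1.897 q [-0.173  0.772  1.213 -0.014  1.1   -2.982] F [-0.5 -1.3 -1.3] op 0.0527
67.85 pos [ 0.7029 -0.0494  0.0754] lean [ 0.058 -0.023] yaw -1.897 q [-0.173  0.773  1.214 -0.015  1.094 -2.982] F [ 0.4  0.5 -1.5] op 0.0529
```

```bash
python3 -m creep '[0.62,0,0,0,0, 0.66,0,0,0,0, 0.7,0,0,0,0, 0.78,0,0,0,0, 0.78,0,0,0,0]'  >/dev/null; python3 l.py; python3 -m creep '[0.78,0,0,0.03,0, 0.78,0,0,0.04,0, 0.8,-0.02,0,0.04,0, 0.85,-0.02,0,0,0,0.85,0,0,0,0]'  >/dev/null; python3 l.py;  python3 -c "
from h import *
c=snap('wrist','w39');d=snap('scene','s39');cv2.imwrite('pics/s39z.png',np.hstack([cv2.resize(d['image'][160:340,180:400,::-1],(440,400),interpolation=2),cv2.resize(c['image'][50:430,100:480,::-1],(360,400))]))"
```

```text
68.47 pos [ 0.7033 -0.0494  0.0755] lean [ 0.059 -0.023] yaw -1.897 q [-0.173  0.773  1.214 -0.015  1.093 -2.982] F [0.2 0.3 0.1] op 0.0715
69.1 pos [ 0.6618 -0.0494  0.1878] lean [ 0.057 -0.023] yaw -1.897 q [-0.184  0.597  1.226 -0.013  1.257 -2.996] F [ 0.1  0.1 -0.9] op 0.078
```

View pics/s39z.png

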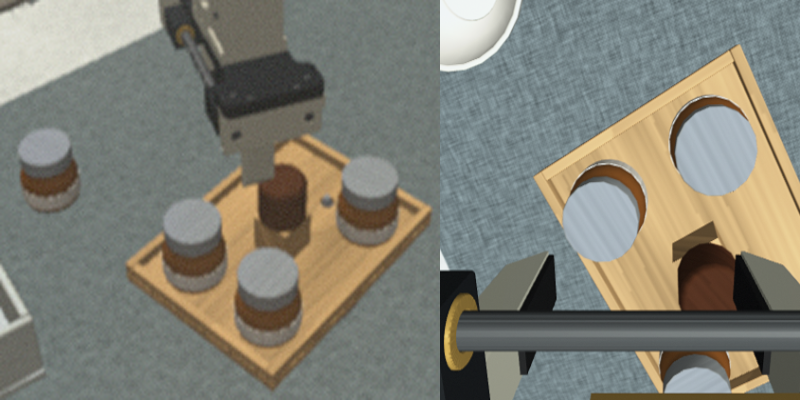

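```bash
python3 -m creep '[1,-0.02,-0.005,0,-0.1, 1,-0.035,-0.009,0,-0.1, 1,-0.035,-0.009,0,-0.1, 1,-0.035,-0.009,0,-0.02, 1,-0.035,-0.009,0,0, 1,-0.035,-0.009,0,0, 1,-0.03,-0.009,-0.02,0, 1,-0.015,-0.004,-0.03,0, 1,0,0,-0.03,0, 1,0,0,0,0,1,0,0,0,0]' >/dev/null; python3 l.py; python3 -c "
from h import *
snap('wrist','w40')"
```

```text
70.58 pos [ 0.4233 -0.1157  0.1013] lean [ 0.047 -0.041] yaw -2.227 q [-0.429  0.326  1.973 -0.025  0.783 -2.897] F [0.6 0.7 0.4] op 0.0919
```

View pics/w40.png

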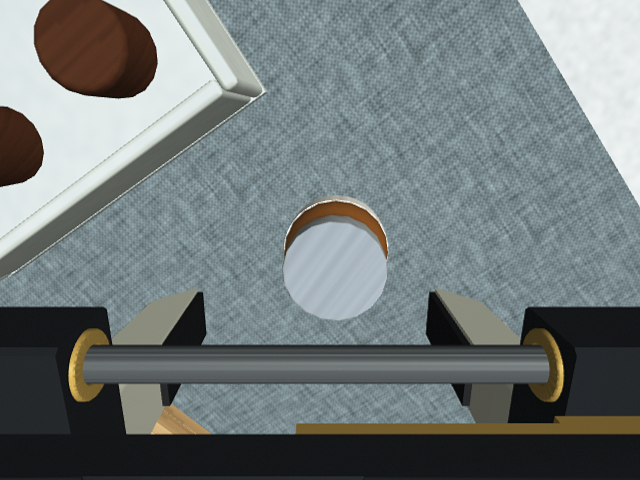

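```bash
python3 -c "
from h import *
print(ray(load('w40'),335.5,268,.058))"
```

```text
[ 0.41446887 -0.11475452  0.058     ]
```

```bash
python3 -m creep '[1,-0.006,0.001,-0.02,0, 1,0,0,-0.02,0, 1,0,0,-0.014,0, 1,0,0,0,0]' >/dev/null; python3 l.py; python3 -m creep '[0,0,0,0,0, 0,0,0,0,0, 0,0,0,0,0, 0,0,0,0,0,0,0,0,0,0]' 30 >/dev/null; python3 l.py; python3 -m creep '[0,0,0,0.02,0, 0,0,0,0.04,0, 0,0,0,0.04,0,0,0,0,0.04,0, 0,0,0,0,0,0,0,0,0,0]'>/dev/null; python3 l.py
```

```text
71.12 pos [ 0.4217 -0.1159  0.0502] lean [ 0.056 -0.045] yaw -2.225 q [-0.431  0.415  2.037 -0.03   0.62  -2.894] F [-0.3 -0.4 -0.1] op 0.0921
71.75 pos [ 0.4234 -0.1165  0.0527] lean [ 0.06  -0.047] yaw -2.225 q [-0.431  0.411  2.034 -0.03   0.624 -2.894] F [-0.3  0.1 -0.6] op 0.0521
72.5 pos [ 0.4212 -0.1156  0.1948] lean [ 0.055 -0.045] yaw -2.225 q [-0.431  0.181  1.856 -0.02   1.035 -2.908] F [ 1.1  0.1 -1.9] op 0.0523
```

```bash
python3 -m creep '[0,0.012,0.014,0,0, 0,0.025,0.03,0,0, 0,0.025,0.03,0,0, 0,0.025,0.03,0,0.04, 0,0.025,0.03,0,0.08, 0,0.022,0.025,0,0.1,0,0.015,0.018,0,0.1, 0,0.008,0.01,0,0.08, 0,0.004,0.005,0,0.04, 0,0,0,0,0, 0,0,0,0,0]' 30 >/dev/null; python3 l.py; python3 -c "
from h import *
c=snap('wrist','w41');d=snap('scene','s41');cv2.imwrite('pics/s41z.png',np.hstack([cv2.resize(d['image'][120:340,180:400,::-1],(440,440),interpolation=2),cv2.resize(c['image'][50:430,100:480,::-1],(360,440))]))"
```

```text
73.88 pos [0.5783 0.0831 0.1749] lean [ 0.036 -0.021] yaw -1.775 q [ 0.024  0.479  1.47  -0.024  1.158 -2.905] F [ 0.6  0.7 -1.7] op 0.0521
```

View pics/s41z.png

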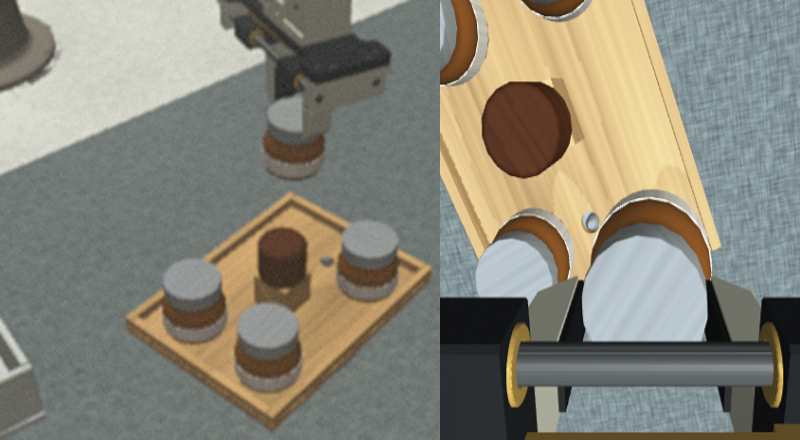

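```bash
python3 -m creep '[0,0.004,-0.007,-0.02,0.06, 0,0,0,-0.025,0.06, 0,0,0,-0.025,0, 0,0,0,0,0, 0,0,0,0,0]' 30 >/dev/null; python3 l.py; python3 -c "
from h import *
c=snap('wrist','w42');d=snap('scene','s42');cv2.imwrite('pics/s42z.png',np.hstack([cv2.resize(d['image'][120:340,180:400,::-1],(440,440),interpolation=2),cv2.resize(c['image'][50:430,100:480,::-1],(360,440))]))"
```

```text
74.6 pos [0.5834 0.0741 0.1067] lean [ 0.045 -0.017] yaw -1.655 q [ 0.005  0.554  1.549 -0.02   0.994 -3.042] F [-0.   0.6 -0.7] op 0.0523
```

View pics/s42z.png

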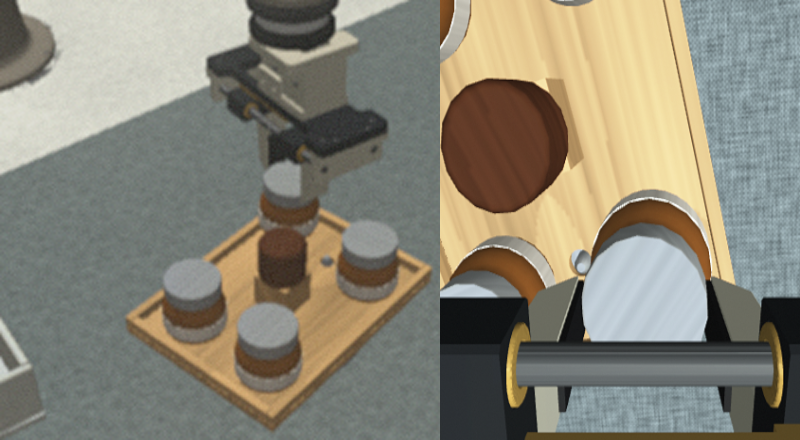

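```bash
python3 -c "
from h import *
c=load('w42');f=ray(c,325,214,.054);y=-1.655;p=f[:2]-.03*np.array([np.cos(y),np.sin(y)]);print(p,tf(p),tf([.5834,.0741]))
s=load('s42')
for n,u,v in [('j4',369,292),('j3',195,330),('j2',267,381)]: print(n,tf(ray(s,180+u/2,120+v/2,.028)))
for n,u,v in [('j4',370,240),('j3',192,278),('j2',267,324)]: print(n,tf(ray(s,180+u/2,120+v/2,.086)))"
```

```text
[0.5814082 0.0739449] [-0.04743448  0.06996206] [-0.04545038  0.06972828]
j4 [0.05693325 0.06258971]
j3 [-0.03742958 -0.08209265]
j2 [ 0.05337182 -0.08536937]
j4 [0.04847285 0.06958143]
j3 [-0.04390184 -0.07467081]
j2 [ 0.04418375 -0.07410436]
```

```bash
python3 -m creep '[0,0.001,0.002,-0.01,0, 0,0,0,-0.008,0,0,0,0,0,0]' >/dev/null; python3 l.py; python3 -m creep '[0,0,0,-0.006,0, 0,0,0,0,0]' >/dev/null; python3 l.py; python3 -m creep '[0,0,0,-0.004,0, 0,0,0,0,0]' >/dev/null; python3 l.py
```

```text
75.08 pos [0.5849 0.0764 0.0888] lean [ 0.047 -0.017] yaw -1.655 q [ 0.009  0.578  1.563 -0.021  0.954 -3.037] F [ 0.5 -0.4 -2.3] op 0.0524
75.33 pos [0.5849 0.0765 0.0823] lean [ 0.047 -0.017] yaw -1.655 q [ 0.009  0.586  1.569 -0.021  0.94  -3.036] F [-0.5 -0.3 -0.9] op 0.0521
75.58 pos [0.5853 0.0764 0.0811] lean [ 0.049 -0.017] yaw -1.655 q [ 0.009  0.588  1.571 -0.022  0.935 -3.036] F [-0.2  1.  -2.3] op 0.0522
```

Contact came at z = 0.081, as expected. I'll release with a narrow opening, since jar 4 is beside one finger.

```bash
python3 -m creep '[0.62,0,0,0,0, 0.66,0,0,0,0, 0.7,0,0,0,0, 0.72,0,0,0,0, 0.72,0,0,0,0]'  >/dev/null; python3 l.py; python3 -m creep '[0.72,0,0,0.03,0, 0.72,0,0,0.04,0, 0.72,-0.02,0,0.05,0, 0.72,-0.04,0,0.02,0, 0.72,-0.04,0,0.02,0, 0.72,-0.04,0,0,0, 0.72,-0.04,0,0,0,0.72,0,0,0,0]'  >/dev/null; python3 l.py;  python3 -c "
from h import *
c=snap('wrist','w43');d=snap('scene','s43');t=snap('top','t43');cv2.imwrite('pics/s43z.png',np.hstack([cv2.resize(d['image'][150:350,220:420,::-1],(400,400),interpolation=2),cv2.resize(t['image'][140:300,240:400,::-1],(400,400),interpolation=2)]))"
```

```text
76.2 pos [0.586  0.0763 0.0812] lean [ 0.05  -0.017] yaw -1.655 q [ 0.009  0.588  1.57  -0.022  0.934 -3.036] F [-0.2 -0.2 -1. ] op 0.0659
77.2 pos [0.4001 0.0761 0.2452] lean [ 0.051 -0.017] yaw -1.655 q [ 0.013  0.082  1.822 -0.019  1.186 -3.038] F [ 0.7  0.2 -0.3] op 0.0659
```

View pics/s43z.png

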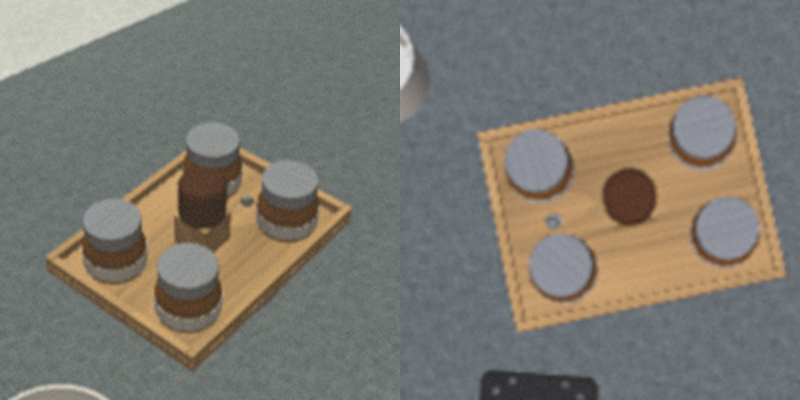

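View pics/s43.png

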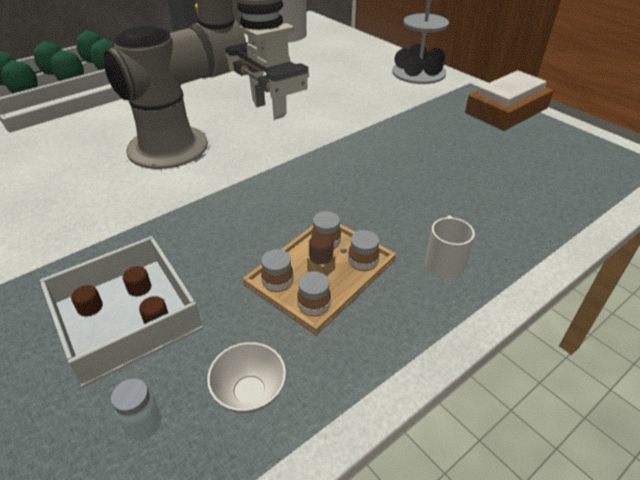

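```bash
python3 -c "
from h import *
t=load('t43');g=lambda u,v:(240+(u-400)*.4,140+v*.4)
C=[ray(t,*g(*p),.04)[:2] for p in [(480,132),(741,80),(783,275),(520,329)]]
c=np.mean(C,0);d=C[0]-C[1];yaw=np.arctan2(-d[0],d[1]);print('tray c',c,'yaw',yaw,[round(np.linalg.norm(C[i]-C[i-1]),4) for i in range(4)])
def tf2(p): e=p[:2]-c;return np.round([np.cos(yaw)*e[0]+np.sin(yaw)*e[1],-np.sin(yaw)*e[0]+np.cos(yaw)*e[1]],4)
for u,v in [(536,162),(703,128),(561,266),(725,229)]: print(tf2(ray(t,*g(u,v),.086)))
print('knob',ray(t,*g(629,195),.104))
for n in ('t43','top0'):
  x=load(n); 
  print(n,x['image'][165,440],x['image'][167,229])
a=load('t43')['image'].astype(int);b=load('top0')['image'].astype(int)
for nm,(x0,x1,y0,y1) in dict(mug=(200,255,140,195),bowl=(410,475,135,197),shaker=(495,540,168,210)).items(): print(nm,np.abs(a-b)[y0:y1,x0:x1].mean())
";python3 l.py
```

```text
tray c [0.64139728 0.01313022] yaw 0.1812938630776543 [np.float64(0.1782), np.float64(0.2357), np.float64(0.1767), np.float64(0.234)]
[0.0441 0.0726]
[ 0.0448 -0.0718]
[-0.0468  0.0686]
[-0.0432 -0.0726]
knob [0.63961459 0.01391985 0.104     ]
t43 [214 216 221] [210 216 212]
top0 [207 210 216] [211 212 210]
mug 4.486611570247934
bowl 4.806947890818859
shaker 3.935626102292769
77.35 pos [0.403  0.0759 0.2451] lean [ 0.052 -0.017] yaw -1.656 q [ 0.013  0.087  1.817 -0.019  1.185 -3.038] F [-0.5 -0.5  0.4] op 0.0664
```

All the checks pass, so I'm handing in.

```bash
python3 -c "
from cell import workorder
print(workorder.hand_in())"
```

```text
the job is handed in; nothing more can be done
None
```

I finished the honey stand and handed it in at about 77 s; no verdict comes back.

**What I did**
- I lowered the tray over the shaft and pin onto the foot.
- I felt the four knobs. Two held against a pull of about 26–28 N. The third slipped out of the grip without moving, but I read no clear pull on it. The fourth, at about (0.534, -0.369), lifted freely, so I put it on the shaft, down on the hub.
- I stood all four jars in the corners of the tray.

**Last checks**
- **Tray:** centre at (0.641, 0.013), within about 2 mm of the shaft. The top view gave its turn as 0.18 rad; earlier views gave about 0.19 for both tray and stand.
- **Knob:** over the shaft to about 2 mm. Its top measured 0.102 m against 0.104 m expected.
- **Jars:** upright at about (±45, ±72) mm on the tray, inside the rim.
- **Mug, bowl and glass jar:** unchanged between the first and last pictures.
- **Gripper:** clear of everything.

**What disagreed**
- **Tray height:** one check on two rim corners was noisy, reading 31 and 46 mm against 40 mm expected. The knob height and the pictures agree with the tray being home.
- **Fingertips:** they reach only about 5–6 mm beyond the TCP, not the stated 25 mm. My first knob grip was too high because of this and slipped off; I corrected it by touching a knob top.
- **Tool tilt:** the tool drifted up to about 0.14 rad off vertical during moves. I turned the wrist and adjusted the grip heights to keep it harmless.
- **Jars nudged:** two jars had shifted a little by the time I lifted the knob, so I measured them again before picking them up.

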